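# Lay the washed brush and spatula in their sloping drip rests

### The job

Lay the pastry brush from the front of the table in the steel drip rest with the wide high fork, and the offset spatula in the one with the narrow high fork. Each must lie sloping on both of its forks, bristles or blade up the slope and handle end down at the foot stop, same side up as it lies now. Set them down gently, and do not shift the other things on the table.

Things in the scene. Friction and masses are not known exactly. Their poses are not given: they have to be found in the camera images.
- brush: flat pastry brush (the one by the nozzle, not the one at the back), wooden handle, pale bristles, 214 x 39 x 15 mm, about 50 g, lying flat. Origin: middle of its underside; x runs along it from the handle end (-107 mm) to the bristle tips (+107 mm), z up, y across. The handle widens evenly from 16 mm at its end to 27 mm at x=-20 and 34 mm at x=+45 mm; about 14 mm thick. Centre of mass at x=+11 mm
- spatula: offset spatula by the ring mould, wooden handle, steel blade, 271 x 23 x 21 mm, about 75 g, lying flat. Origin: on the table under its middle; x runs along it from the handle end (-136 mm) to the blade tip (+136 mm), z up, y across. Round handle to x=-20 mm, 23 mm wide at x=-120, 18 mm at x=-40, axis 10.5 mm above the table; cranked neck; blade 20 x 1 mm from x=+20 mm on. Centre of mass at x=-41 mm
- wide_rest: fixed steel drip rest, the one for the brush: base plate 165 x 76 x 8 mm, two upright wire forks, a foot stop plate at the low end. Origin: centre of the plate's underside; x points uphill (to the high fork), y across, z up. The brush lies in it sloping 30 degrees on the forks' level cross bars, high end towards +x. Gap between prongs: 32 mm low, 46 mm high fork. Nothing stands between the forks
- narrow_rest: fixed steel drip rest, the one for the spatula: base plate 180 x 76 x 8 mm, two upright wire forks, a foot stop plate at the low end. Origin: centre of the plate's underside; x points uphill (to the high fork), y across, z up. The spatula lies in it sloping 30 degrees on the forks' level cross bars, high end towards +x. Gap between prongs: 32 mm low, 28 mm high fork. Nothing stands between the forks
- wide_rest_seat (a point): point in this rest where the brush's origin comes to lie when its handle end touches the foot stop; axes as the rest's, not sloped. The stop's face is 107 mm downhill of it along the slope, 40 mm wide, 4 mm thick, rising 21 mm above the brush's underside, square to the slope
- wide_rest_low (a point): middle of the top of the low fork's cross bar, where the brush's underside at its x=-86 mm comes to lie. Wire 6 mm thick; the prongs rise about 25 mm above the bar and flare outward at the tip
- wide_rest_high (a point): middle of the top of the high fork's cross bar, where the brush's underside at its x=+39 mm comes to lie. Wire 6 mm thick; the prongs rise about 25 mm above the bar and flare outward at the tip
- narrow_rest_seat (a point): point in this rest where the spatula's origin comes to lie when its handle end touches the foot stop; axes as the rest's, not sloped. The stop's face is 136 mm downhill of it along the slope, 40 mm wide, 4 mm thick, rising 21 mm above the spatula's underside, square to the slope
- narrow_rest_low (a point): middle of the top of the low fork's cross bar, where the spatula's underside at its x=-115 mm comes to lie. Wire 6 mm thick; the prongs rise about 25 mm above the bar and flare outward at the tip
- narrow_rest_high (a point): middle of the top of the high fork's cross bar, where the spatula's underside at its x=+30 mm comes to lie. Wire 6 mm thick; the prongs rise about 25 mm above the bar and flare outward at the tip
- nozzle: steel piping nozzle, cone 28 mm wide at the foot, 48 mm tall, stands close beside the brush and may be in the way of a finger; origin: centre of its underside
- small_ring: steel ring mould, 56 mm across, 50 mm tall, stands close beside the spatula's handle end and may be in the way of a finger; origin: centre of its underside
- mid_ring: steel ring mould, 61 mm across, 40 mm tall; bystander; origin: centre of its underside
- timer: white kitchen dial timer, 64 mm across, 44 mm tall; bystander; origin: centre of its underside
- bottle: white squeeze bottle, 58 mm across, 208 mm tall with its tip; bystander; origin: centre of its underside
Mind the look-alikes: they are no part of the job. What is shaped like the wide_rest but red is not meant.

How it is judged:
At the end, for the whole second after the job is handed in: Brush in the wide rest, spatula in the narrow one, at rest and carried by it: origin within 16 mm of the seat point (handle end at the stop), working end uphill 25 to 35 degrees from level, in line with the rest within 7 degrees, upper side up, rolled less than 20 degrees (distance between brush and wide_rest_seat below 0.016 m and angle between brush's own x axis and vertical between 0.96 and 1.13 rad and angle between the x axis of brush and the y axis of wide_rest, either way round above 1.45 rad and angle between each of brush, spatula's own z axis and vertical below 0.75 rad and angle between the y axis of brush and the y axis of wide_rest, either way round below 0.35 rad and contact force between brush and wide_rest above 0.1 N and linear speed of each of brush, spatula below 0.02 m/s and angular speed of each of brush, spatula below 0.2 rad/s and distance between spatula and narrow_rest_seat below 0.016 m and angle between spatula's own x axis and vertical between 0.96 and 1.13 rad and angle between the x axis of spatula and the y axis of narrow_rest, either way round above 1.45 rad and angle between the y axis of spatula and the y axis of narrow_rest, either way round below 0.35 rad and contact force between spatula and narrow_rest above 0.1 N); the robot touches nothing.
It fails at once if a bystander was shifted by more than 20 mm (distance of any of nozzle, small_ring, mid_ring, timer, bottle from where it was at the start of the episode above 0.02 m).
It fails at once if a bystander was tipped over (angle between any of nozzle, small_ring, mid_ring, timer, bottle's own z axis and vertical above 0.5 rad).
It fails at once if a utensil was pressed or dropped hard onto a rest (over 30 N) (contact force between any of brush, spatula and wide_rest above 30 N or contact force between any of brush, spatula and narrow_rest above 30 N).
It also fails if it takes over 72 s, if anything falls off the work surface, if the arm or the gripper's body presses on something with over 40 N, if the wrist force passes 120 N, or if a joint passes its speed limit or range.

### The arm

A 6-joint arm with a two-finger parallel gripper is mounted at the origin on a cart in front of the work surface, level with it; the furniture and walls round the work are solid. World frame = base frame: x ahead of the robot, y to its left, z up, the work surface at z = 0. Lengths are in m, angles in rad, forces in N, time in s.
With the tool pointing down it reaches from about 0.25 to 0.8 m from the base axis. Payload 3.9 kg.
Tool frame: the origin (TCP) lies at the very end of the fingers, on their centre line; the grasp point (between the pads) lies arm.grip_depth behind it (arm.grip_depth is the distance from the TCP to the grasp point, in m); z points along the fingers, x is the direction in which the jaws open and shut, and the axes are right-handed (so a half turn about z gives the same grasp; the last joint's range is limited). The gripper opens to 85 mm and grips with 20 to 120 N. Pads are 22 mm wide; open, the fingers measure 114 mm over their backs; the gripper's body (76 mm by 85 mm) begins 54 mm behind the grasp point. The pads swing forward as they close: fully open they stand 13 mm farther back than shut.
Start: joints at [-1.279, 0.26, -0.138, 1.173, 0, 1.571], TCP at [0.151, -0.503, 0.231] pointing down, gripper open.
Joint ranges: [-2.78, 2.78], [-0.83, 1.72], [-1.28, 1.37], [-1.9, 2.12], [-1.57, 1.48], [-3.14, 3.14]. Speed limits (rad/s): [2.57, 2.57, 3.14, 3.14, 3.14, 3.14].

### API

Orientations are given as a rotation vector (axis times angle).
In Python, from plant import arm, imaging, hand_in, spotter gives the robot as it stands. The module is installed in compiled form; this text tells all that it offers.
- The arm moves only by the shell command python3 -m creep 'ROWS' [OPENING] [FORCE]. ROWS is JSON, one flat list of numbers, 6 for each row, row after row: the shift along the tool's x, y, z in units of 0.05 m (1.0 is 0.05 m), then the turn, a rotation vector about the tool's x, y, z in units of 10 degrees (1.0 is 10 degrees). A call has 1 to 5 rows; each row shifts and turns the commanded pose from where the row before left it, along the tool's axes as they then stand; what a row does not reach is not made up. A row lasts 1/8 s, in which the tool goes at most 62.5 mm and 10.7 degrees, less where a joint would pass 70% of its speed; a pose out of reach is approached as far as the arm can. A call with a number of a shift or a turn outside -1 to 1 is refused whole. A call with a gripper value outside its range is refused whole. OPENING is the opening, from -1 (shut) to 1 (fully open), set as the call begins (- or left out, the last holds). The fingers move at their own pace and stop on an object; FORCE is the grip in N (left out, the last holds). Time passes only in rows, so rows that do not move let the fingers close. It gives the time, the measured TCP pose, the force and the opening at its end, in the units of the state.
- arm.sense(): the state, without advancing time (a new reading comes with each control period).
- imaging.read_camera(name): name is "scene" or "top"; returns (picture, depth): 420x560x3 uint8, red, green, blue; 420x560 float32, m along the optical axis (not along the pixel's ray), 0 where there is no reading.
- imaging.camera_params(name): a dict with "fovy" (degrees; the focal length in pixels is half the picture's height over the tangent of half this angle, whatever the lens; pixels are square), "cx", "cy" (the principal point, pixels), "R" (3x3) and "t" (3): a world point X has camera coordinates R X + t. Camera axes: x right, y down, z forward; pixel columns grow to the right and rows downward; lengths in m; the calibration is good to about 2 mm. A picture is of the moment at which its call begins. camera_params takes no time and is no camera call.
- hand_in(): hands the job in, once; it reports no verdict.
Trained networks look in the newest picture that a camera, given by its name, has taken for a name from the list of things; names that differ only in an ending like _2 or _b are one class to them, and where a whole thing is asked for, a point or a joint stands for the part that bears it (a point fixed in the world has none). Each returns a list of dicts, best first, with "conf" (0 to 1); they miss things now and then, are a little off and sometimes report something else, mostly with a low value. They report only what shows in the picture. A call takes as long as a camera call. They do not tell look-alikes from the thing itself.
- spotter.spot_in(camera, name): "location" ([row, column] as shares, 0 to 1, of the picture: columns of its width, rows of its height, amid what is visible of it).
- spotter.cut_out(camera, name): "region" (420x560 bool, what is visible of it) and "location" ([row, column] as shares, 0 to 1, of the picture: columns of its width, rows of its height, amid what is visible of it).
The state is a dict: "t": time; "joint_positions": joint angles; "qvel": joint speeds; "effort": joint torques, N m; "ee_pos": TCP position; "tool_rot": TCP orientation; "wrist_force": force on the tool from outside, world axes, zero at the start; "moment": the same for the moment, N m; "grip_width": finger opening in m.
Only numpy, scipy, OpenCV 4.12 (cv2) and the standard library are available. Lean on these libraries where they do the work, as an engineer would, in place of code of your own. Each camera call takes 0.05 s, during which the arm holds its last target.

## Working session

There is one attempt and no reset: what is moved stays moved. The work goes in short steps, Python scripts to look and compute and a shell command to move; the robot and the scene stay as the last step left them, time stands still between calls to the robot, and variables do not carry over. Pictures are saved under pics/ and viewed, and the job is handed in when it is done.

```bash
mkdir -p pics; ls
cat > h.py <<'E'
import numpy as np, cv2
from plant import arm, imaging, hand_in, spotter
from scipy.spatial.transform import Rotation as Ro
def cam(n):
    p=imaging.camera_params(n); f=210/np.tan(np.radians(p['fovy'])/2)
    return f,p['cx'],p['cy'],np.array(p['R']),np.array(p['t'])
def cloud(n,d):
    f,cx,cy,R,t=cam(n); v,u=np.mgrid[0:420,0:560]
    P=np.stack([(u-cx)/f*d,(v-cy)/f*d,d],-1)
    W=(P-t)@R
    W[d<=0]=np.nan
    return W
def proj(n,X):
    f,cx,cy,R,t=cam(n); c=np.asarray(X)@R.T+t
    return np.stack([f*c[...,0]/c[...,2]+cx,f*c[...,1]/c[...,2]+cy],-1)
def save(n,im,s=1): cv2.imwrite('pics/'+n,cv2.resize(im[:,:,::-1],None,fx=s,fy=s,interpolation=cv2.INTER_CUBIC))
E
python3 - <<'E'
from h import *
s=arm.sense(); print(s, arm.grip_depth)
for n in ('scene','top'):
    im,d=imaging.read_camera(n); np.savez(n+'0.npz',im=im,d=d); save(n+'0.png',im,1.4)
    print(n,cam(n))
    for o in ['brush','spatula','wide_rest','narrow_rest','nozzle','small_ring']:
        r=spotter.cut_out(n,o)
        W=cloud(n,d)
        for k in r: 
            print(o,round(k['conf'],2),np.round(np.array(k['location'])*[420,560]),k['region'].sum(),np.round(np.nanmedian(W[k['region']],0),3))
E
```

```text
pics
{'t': 0.0, 'joint_positions': array([-1.27900364e+00,  2.60676544e-01, -1.39402705e-01,  1.17270658e+00,
       -3.20377794e-05,  1.57081941e+00]), 'qvel': array([-0.00056729,  0.00136395, -0.00136616, -0.00039996,  0.00078728,
        0.00020494]), 'effort': array([ 1.17277941e-03, -4.05678821e+01,  2.53922296e+01,  1.88823184e-02,
       -2.42302877e-05, -6.33698747e-06]), 'ee_pos': array([ 0.15081496, -0.50213938,  0.23045611]), 'tool_rot': array([-2.519838  ,  1.87422443,  0.00253667]), 'wrist_force': array([-0.34104336,  0.54772272,  0.04175006]), 'moment': array([-0.0103403 , -0.02846718, -0.02964749]), 'grip_width': 0.08553075488988313} 0.0187
scene (np.float64(495.7273320724285), 287.74771080785763, 213.28690402959853, array([[-0.71225035, -0.70189707,  0.00632003],
       [-0.48823577,  0.48892838, -0.72289341],
       [ 0.50430672, -0.51796675, -0.69093066]]), array([0.38295429, 0.35689979, 1.20275015]))
brush 0.67 [194. 372.] 335 [ 0.503 -0.356  0.013]
spatula 0.88 [241. 310.] 359 [ 0.487 -0.056  0.014]
wide_rest 0.97 [306. 252.] 1641 [0.439 0.222 0.009]
wide_rest 0.56 [283. 130.] 1544 [0.726 0.415 0.009]
wide_rest 0.15 [197. 374.] 409 [ 0.492 -0.357  0.013]
narrow_rest 0.83 [254. 224.] 1482 [0.63  0.162 0.009]
nozzle 0.5 [194. 357.] 83 [ 0.527 -0.294  0.02 ]
small_ring 0.62 [250. 348.] 408 [ 0.396 -0.084  0.027]
top (np.float64(413.6718853420592), 280.15024469593595, 203.2983335517137, array([[-0.00722678, -0.99989013, -0.01294247],
       [-0.98054722,  0.00962459, -0.19604723],
       [ 0.19615026,  0.01127391, -0.98050904]]), array([0.01651516, 0.56905877, 1.34675769]))
brush 0.88 [227. 387.] 499 [ 0.497 -0.362  0.012]
spatula 0.6 [223. 305.] 330 [ 0.503 -0.067  0.014]
spatula 0.3 [186. 242.] 1094 [0.632 0.154 0.008]
wide_rest 0.97 [162. 172.] 966 [0.73  0.404 0.008]
wide_rest 0.93 [245. 223.] 1043 [0.441 0.216 0.008]
narrow_rest 0.79 [187. 237.] 1104 [0.632 0.154 0.008]
```

View pics/scene0.png

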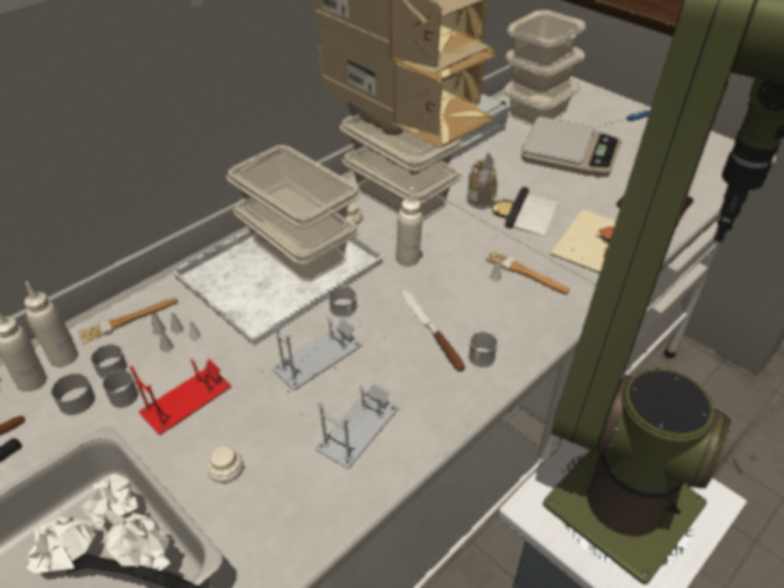

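View pics/top0.png

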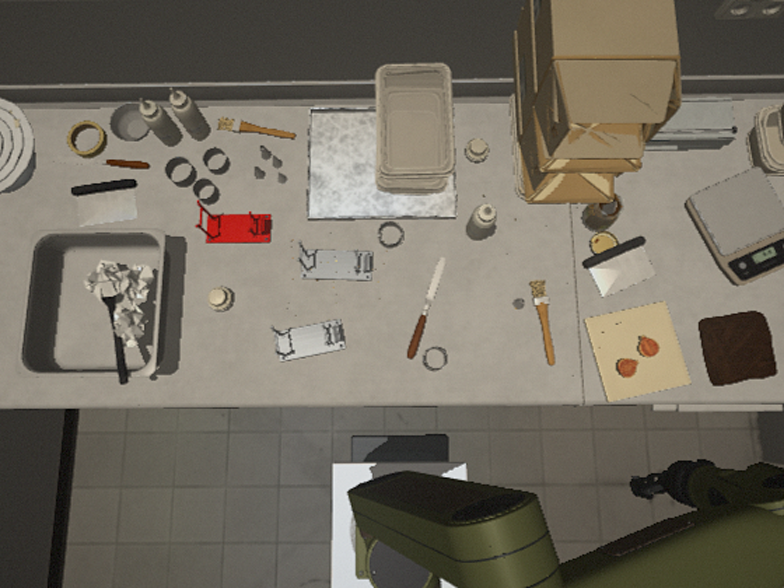

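```bash
cat > m.py <<'E'
from h import *
def ext(P):
    c=P.mean(0);u,s,vt=np.linalg.svd(P-c,full_matrices=False)
    q=(P-c)@vt[0]; return c,vt[0],q.min(),q.max()
for n in ('top','scene'):
    z=np.load(n+'0.npz'); im,d=z['im'],z['d']; W=cloud(n,d)
    tab=W[(np.abs(W[...,0]-.5)<.25)&(np.abs(W[...,1])<.4)&(np.abs(W[...,2])<.006)]
    print(n,'table z',np.median(tab[:,2]))
    def box(x0,x1,y0,y1,z0,z1): return (W[...,0]>x0)&(W[...,0]<x1)&(W[...,1]>y0)&(W[...,1]<y1)&(W[...,2]>z0)&(W[...,2]<z1)
    for nm,b in dict(wide=(.36,.54,.1,.33,.005,.011),narrow=(.55,.72,.04,.27,.005,.011)).items():
        P=W[box(*b)]; r=cv2.minAreaRect((P[:,:2]*1000).astype(np.float32)); print(nm,len(P),np.median(P[:,2]),r)
        P=W[box(*b[:4],.02,.2)]
        print(' high pts',len(P)); 
        y=P[:,1]; print(np.round(np.percentile(P,[2,50,98],axis=0),3).tolist())
    for nm,b in dict(brush=(.36,.62,-.43,-.318,.006,.03),spat=(.35,.66,-.13,.02,.006,.03)).items():
        m=box(*b); P=W[m]
        mm=m.astype(np.uint8); k,l,st,ce=cv2.connectedComponentsWithStats(mm)
        for i in range(1,k):
            if st[i,4]>15:
                P=W[l==i]; c,v,a,bb=ext(P[:,:2]); print(nm,st[i].tolist(),'end1',np.round(c+v*a,4),'end2',np.round(c+v*bb,4),'ang',np.degrees(np.arctan2(v[1],v[0])),'z',np.percentile(P[:,2],[5,50,95]))
E
python3 m.py
python3 - <<'E'
from h import *
z=np.load('top0.npz')['im']; cv2.imwrite('pics/tc.png',cv2.resize(z[165:275,180:400,::-1],None,fx=3.6,fy=3.6,interpolation=cv2.INTER_CUBIC))
z=np.load('scene0.npz')['im']; cv2.imwrite('pics/sc.png',cv2.resize(z[170:340,190:410,::-1],None,fx=3.5,fy=3.5,interpolation=cv2.INTER_CUBIC))
E
```

```text
top table z -8.704243802350287e-05
wide 732 0.007706004701273113 ((450.4023742675781, 213.43319702148438), (173.50704956054688, 228.47006225585938), 0.9541133046150208)
 high pts 143
[[0.402, 0.141, 0.022], [0.45, 0.175, 0.048], [0.505, 0.285, 0.128]]
narrow 710 0.007684150045517656 ((633.196044921875, 153.90274047851562), (227.20565795898438, 167.84805297851562), 89.2491455078125)
 high pts 158
[[0.586, 0.046, 0.021], [0.631, 0.102, 0.043], [0.704, 0.229, 0.136]]
brush [379, 199, 19, 62, 425] end1 [ 0.591  -0.3488] end2 [ 0.3775 -0.3726] ang -173.6242125666133 z [0.00762563 0.01333544 0.01874956]
spat [291, 214, 18, 43, 237] end1 [ 0.5389 -0.0781] end2 [ 0.3945 -0.0283] ang 160.9717981058738 z [0.00770991 0.01680981 0.02324615]
scene table z 0.0002163868838209264
wide 1064 0.008053494032700684 ((453.24322509765625, 214.68405151367188), (174.55763244628906, 227.2748565673828), 0.7260968685150146)
 high pts 396
[[0.402, 0.145, 0.021], [0.452, 0.18, 0.045], [0.477, 0.29, 0.126]]
narrow 894 0.008008961550141473 ((635.0389404296875, 154.51473999023438), (169.53378295898438, 228.39691162109375), 0.08533450216054916)
 high pts 387
[[0.601, 0.043, 0.021], [0.639, 0.105, 0.043], [0.71, 0.233, 0.136]]
brush [346, 179, 61, 31, 376] end1 [ 0.5934 -0.3447] end2 [ 0.3767 -0.3674] ang -174.02196727468743 z [0.00732369 0.01301264 0.01814805]
spat [305, 231, 27, 34, 251] end1 [ 0.537  -0.0732] end2 [ 0.3958 -0.0228] ang 160.35519881972553 z [0.00878785 0.0169256  0.02266656]
spat [336, 242, 18, 8, 86] end1 [ 0.4279 -0.0901] end2 [ 0.3884 -0.1191] ang -143.704390716891 z [0.00734168 0.01846739 0.02910972]
spat [335, 249, 19, 15, 102] end1 [ 0.4035 -0.0531] end2 [ 0.3595 -0.0833] ang -145.50545345072973 z [0.00716438 0.01785121 0.02833212]
```

View pics/tc.png

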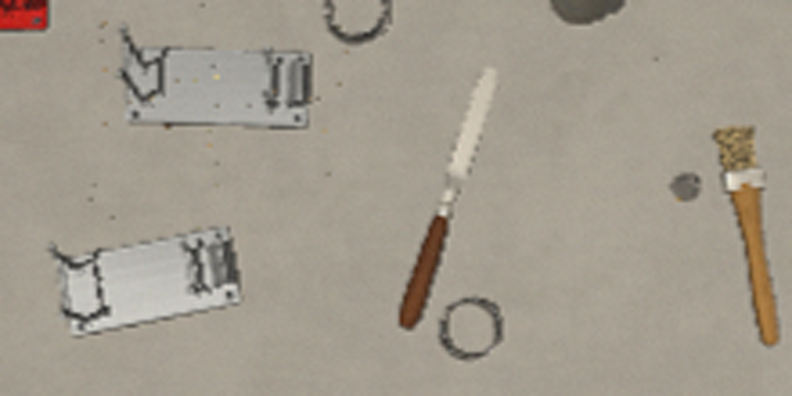

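View pics/sc.png

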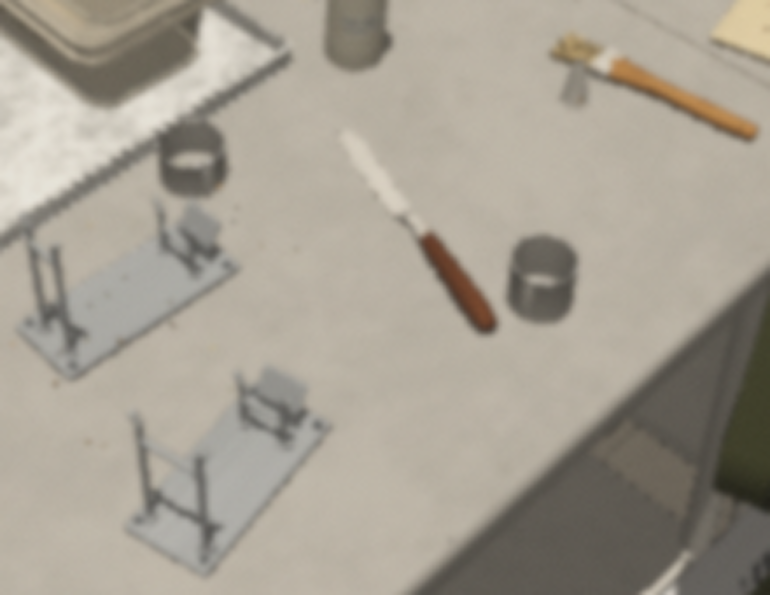

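```bash
cat > m2.py <<'E'
from h import *
from scipy.optimize import minimize
box={'wide':(.36,.54,.1,.33,.165),'narrow':(.55,.72,.04,.27,.18)}
for nm,(x0,x1,y0,y1,L) in box.items():
  for n in ('top','scene'):
    z=np.load(n+'0.npz'); im,d=z['im'],z['d']; W=cloud(n,d)
    def B(z0,z1): return (W[...,0]>x0)&(W[...,0]<x1)&(W[...,1]>y0)&(W[...,1]<y1)&(W[...,2]>z0)&(W[...,2]<z1)
    m=B(.0045,.012).astype(np.uint8); k,l,st,ce=cv2.connectedComponentsWithStats(m)
    i=1+np.argmax(st[1:,4]); P=W[(l==i)]
    # soft fit of fixed-size rect: points inside, minimise outside excess + uncovered => use percentiles along rotated axes
    r=cv2.minAreaRect((P[:,:2]*1000).astype(np.float32))
    b=cv2.boxPoints(r)
    print(nm,n,len(P),np.round(r[0],1),np.round(r[1],1),round(r[2],2))
    best=None
    for a in np.radians(np.arange(60,130,.25)):
        e=np.array([np.cos(a),np.sin(a)]); f=np.array([-e[1],e[0]])
        p=P[:,:2]@e;q=P[:,:2]@f
        pr=np.percentile(p,[1,99]);qr=np.percentile(q,[1,99]); A=(pr[1]-pr[0])*(qr[1]-qr[0])
        if best is None or A<best[0]: best=(A,np.degrees(a),e*pr.mean()+f*qr.mean(),np.diff(pr),np.diff(qr))
    print('   ',best[1:])
    a=np.radians(best[1]); e=np.array([np.cos(a),np.sin(a)]); f=np.array([-e[1],e[0]]); c=best[2]
    Q=W[B(.014,.2)]; X=(Q[:,:2]-c)@e;Y=(Q[:,:2]-c)@f
    s=(abs(X)<L/2+.05)&(abs(Y)<.06)
    np.savez(f'{nm}_{n}.npz',X=X[s],Y=Y[s],Z=Q[s,2],c=c,a=a)
E
python3 m2.py
python3 - <<'E'
import numpy as np,cv2
# side view & end view plots
for nm in ('wide','narrow'):
    im=np.full((600,800,3),255,np.uint8)
    for n,col in (('top',(255,0,0)),('scene',(0,0,255))):
        d=np.load(f'{nm}_{n}.npz')
        for X,Y,Z in zip(d['X'],d['Y'],d['Z']):
            cv2.circle(im,(int(300+X*2500),int(500-Z*2500)),2,col,-1)
            c2=col if X>0 else tuple(int(v*.4+120) for v in col)
            cv2.circle(im,(int(680+Y*1500),int((500 if X>0 else 300)-Z*1500)),2,col,-1)
    for k in range(-10,11): cv2.line(im,(300+k*25,500),(300+k*25,505 if k%5 else 515),(0,0,0),1)
    for k in range(0,16): cv2.line(im,(20,500-k*25),(25 if k%5 else 35,500-k*25),(0,0,0),1)
    cv2.imwrite(f'pics/{nm}_plot.png',im)
E
```

```text
wide top 726 [444.7 212.4] [ 87.7 165.9] 8.88
    (np.float64(100.75), array([0.44258769, 0.21426758]), array([0.1592105]), array([0.07543765]))
wide scene 1126 [444.  218.1] [ 81.7 170.8] 11.95
    (np.float64(101.75), array([0.44217002, 0.22068931]), array([0.1586098]), array([0.07443173]))
narrow top 697 [633.1 150.9] [181.4  80.9] 87.33
    (np.float64(87.0), array([0.63266082, 0.15204032]), array([0.174328]), array([0.07499218]))
narrow scene 940 [636.9 155.7] [184.5  87.5] 86.72
    (np.float64(89.0), array([0.6340994, 0.157722 ]), array([0.17502876]), array([0.0767788]))
```

View pics/wide_plot.png

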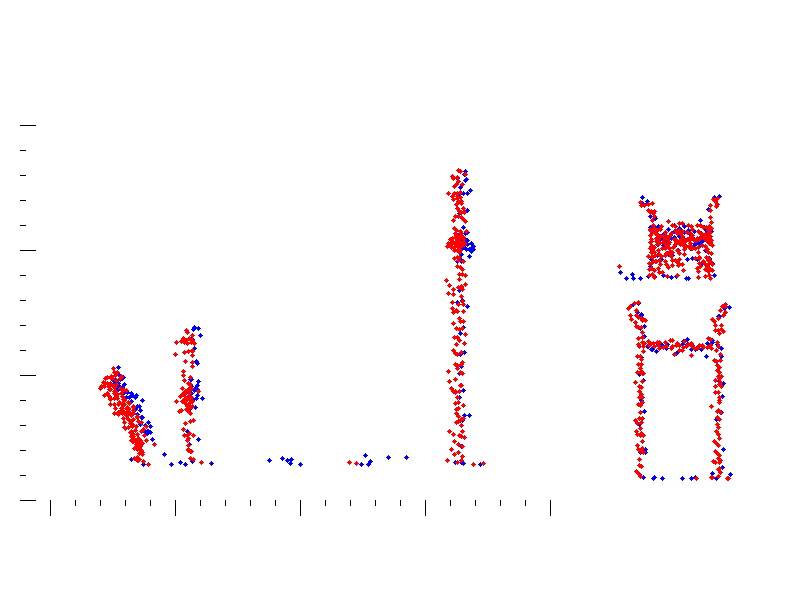

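View pics/narrow_plot.png

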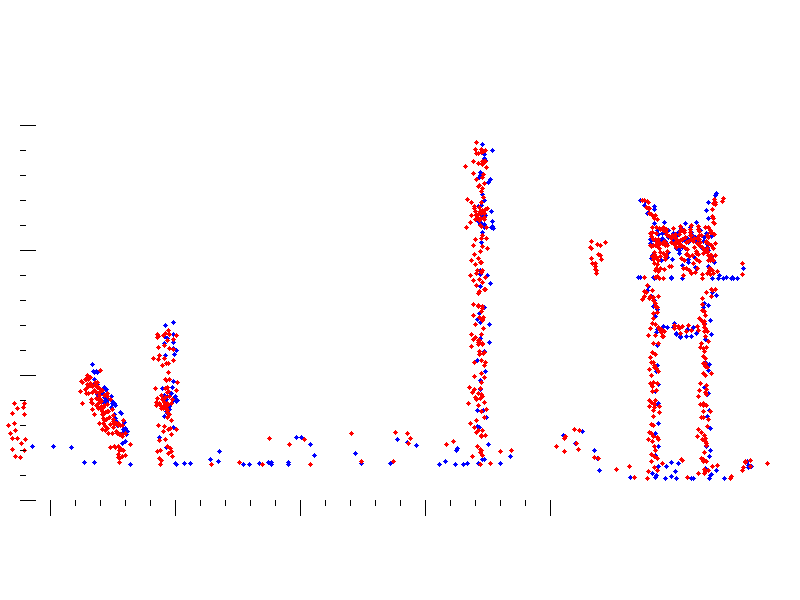

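```bash
cat >> h.py <<'E'
def Rtool(ydeg, pitch=0):
    """tool holding a utensil whose x axis heads ydeg (world), sloped up by pitch"""
    a=np.radians(ydeg)
    bx=np.array([np.cos(a),np.sin(a),0]); by=np.array([-np.sin(a),np.cos(a),0]); bz=np.array([0,0,1.])
    p=np.radians(pitch); bx2=bx*np.cos(p)+bz*np.sin(p); bz2=bz*np.cos(p)-bx*np.sin(p)
    return np.stack([-by,-bx2,-bz2],1)
def plan(p,R):
    s=arm.sense(); R0=Ro.from_rotvec(s['tool_rot']).as_matrix(); p0=s['ee_pos']
    w=Ro.from_matrix(R0.T@R).as_rotvec(degrees=True)/10
    print('t',round(s['t'],2),'p',np.round(p0,4),'grip',round(s['grip_width'],4),'F',np.round(s['wrist_force'],1),'q',np.round(s['joint_positions'],2))
    print('turn first',np.round(w,2),'then shift',np.round(R.T@(np.asarray(p)-p0)/.05,2),'| shift in present axes',np.round(R0.T@(np.asarray(p)-p0)/.05,2))
E
python3 -c "
from h import *
plan([.485,-.358,.13],Rtool(6.2))"
```

```text
t 0.7 p [ 0.151  -0.5028  0.2313] grip 0.0851 F [ 0.6 -0.1  0.1] q [-1.28  0.26 -0.14  1.17  0.    1.57]
turn first [-0.   -0.    1.05] then shift [-2.16 -6.95  2.03] | shift in present axes [-0.85 -7.23  2.03]
```

```bash
python3 -m creep '[-0.1,-1,0,0,0,0, -0.15,-1,0,0,0,0, -0.15,-1,0,0,0,0, -0.15,-1,0,0,0,0, -0.15,-1,0,0,0,0]' 1 40; python3 -m creep '[-0.1,-1,0.3,0,0,0, -0.05,-1,0.5,0,0,0, 0,-0.23,0.6,0,0,0.5, 0,0,0.6,0,0,0.55, 0,0,0,0,0,0]'
python3 - <<'E'
from h import *
plan([.485,-.358,.03],Rtool(6.2))
for n in ('scene','top'):
    im,d=imaging.read_camera(n); np.savez(n+'1.npz',im=im,d=d)
    s=arm.sense(); u=proj(n,s['ee_pos']); R0=Ro.from_rotvec(s['tool_rot']).as_matrix()
    v=im[:,:,::-1].copy(); print(n,u)
    x0,y0=int(u[0])-75,int(u[1])-60
    v=cv2.resize(v[max(y0,0):y0+110,x0:x0+150],None,fx=5,fy=5,interpolation=cv2.INTER_CUBIC)
    for o in (0,.049,-.049): # finger tips open, 13 mm back
        q=(proj(n,s['ee_pos']+R0[:,0]*o-R0[:,2]*(.013 if o else 0))-[x0,y0]+.5)*5
        cv2.drawMarker(v,tuple(int(k) for k in q),(0,0,255),cv2.MARKER_CROSS,14,1)
    cv2.imwrite('pics/g1%s.png'%n,v)
E
```

```text
t: 1.32
ee_pos: [0.3818, -0.3966, 0.2314]
tool_rot: [2.521, -1.875, 0.001]
wrist_force: [-0.4, -1.4, 0.4]
grip_width: 0.0856
t: 1.95
ee_pos: [0.4834, -0.3565, 0.1288]
tool_rot: [2.34, -2.095, -0.009]
wrist_force: [-0.8, 0.4, 0.3]
grip_width: 0.0854
t 1.95 p [ 0.4834 -0.3565  0.1288] grip 0.0854 F [-0.8  0.4  0.3] q [-0.64  0.45 -0.13  1.   -0.    2.4 ]
turn first [0.03 0.02 0.01] then shift [ 0.03 -0.03  1.98] | shift in present axes [ 0.04 -0.04  1.97]
scene [380.90465663 165.47346835]
top [396.97133883 223.57149798]
```

View pics/g1scene.png

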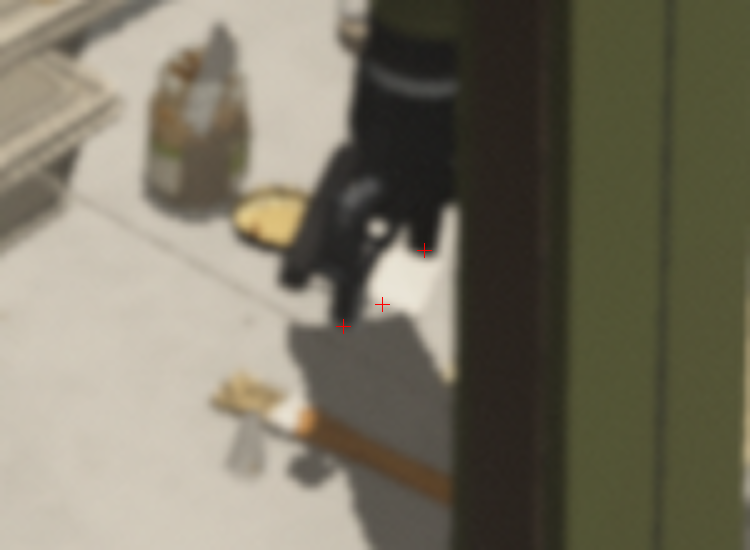

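View pics/g1top.png

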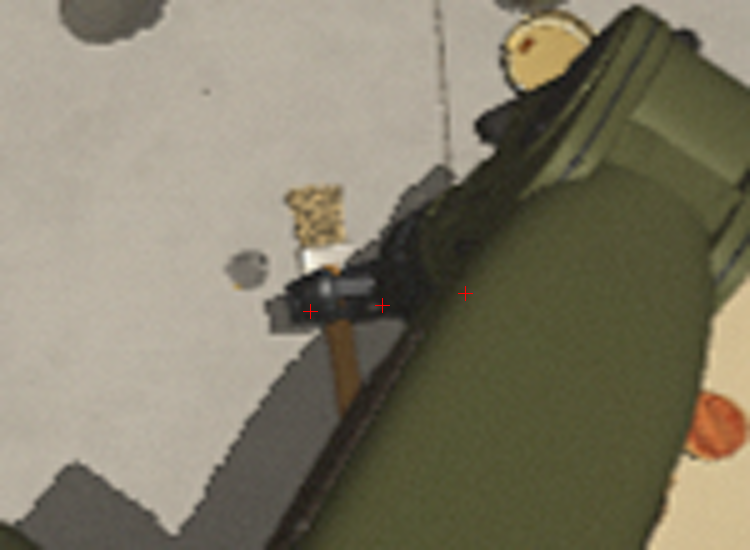

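```bash
python3 -m creep '[0,0,0.8,0,0,0, 0,-0.03,0.8,0,0,0, 0,0,0.6,0,0,0, 0,0,0.3,0,0,0, 0,0,0,0,0,0]'; python3 -c "
from h import *
plan([.485,-.357,.002],Rtool(6.1))"
```

```text
t: 2.68
ee_pos: [0.4865, -0.3583, 0.0067]
tool_rot: [-2.339, 2.098, -0.0]
wrist_force: [-0.4, -1.3, -0.0]
grip_width: 0.0854
t 2.67 p [ 0.4865 -0.3583  0.0067] grip 0.0854 F [-0.4 -1.3 -0. ] q [-0.63  0.56 -0.28  0.72  0.    2.4 ]
turn first [-0.   -0.    0.01] then shift [-0.03  0.03  0.09] | shift in present axes [-0.03  0.03  0.09]
```

```bash
python3 -m creep '[0,0.02,0.08,0,0,0, 0,0,0,0,0,0]' - 40;python3 -m creep '[0,0,0,0,0,0, 0,0,0,0,0,0, 0,0,0,0,0,0, 0,0,0,0,0,0,0,0,0,0,0,0]' -1 40; python3 -m creep '[0,0,0,0,0,0, 0,0,0,0,0,0,0,0,0,0,0,0]'
```

```text
t: 2.92
ee_pos: [0.4861, -0.3586, 0.0034]
tool_rot: [-2.339, 2.098, -0.003]
wrist_force: [0.4, -0.3, 0.2]
grip_width: 0.0854
t: 3.55
ee_pos: [0.4857, -0.3581, 0.0027]
tool_rot: [-2.339, 2.098, -0.001]
wrist_force: [-0.8, 0.1, 4.5]
grip_width: 0.0275
t: 3.92
ee_pos: [0.4856, -0.3581, 0.0027]
tool_rot: [-2.339, 2.098, -0.001]
wrist_force: [-1.3, 0.5, 5.0]
grip_width: 0.0274
```

```bash
python3 -m creep '[0,0,-0.3,0,0,0, 0,0,-0.8,0,0,0, 0,0,-1,0,0,0, 0,0,-1,0,0,0, 0,0,-1,0,0,0]'
python3 - <<'E'
from h import *
for nm in ('wide','narrow'):
  for n in ('top','scene'):
    d=np.load(f'{nm}_{n}.npz'); X,Y,Z=d['X'],d['Y'],d['Z'];a=float(d['a']);c=d['c']
    e=np.array([np.cos(a),np.sin(a)]); f=np.array([-e[1],e[0]])
    o=[]
    xl,xh=(-.044,.065) if nm=='wide' else (-.053,.073)
    for x0,z0,z1 in ((xl,.015,.075),(xh,.03,.14)):
        s=(abs(X-x0)<.010)&(Z>z0)&(Z<z1)&(abs(Y)<.035)
        # left & right prong: cluster by Y sign about mid
        y=Y[s]; mid=(np.percentile(y,3)+np.percentile(y,97))/2
        zb=Z[s][abs(y-mid)<.010]
        x=(np.median(X[s][y<mid-.008])+np.median(X[s][y>mid+.008]))/2
        zl=(np.median(y[(y<mid-.01)]) , np.median(y[y>mid+.01]))
        o.append(c+e*x+f*(zl[0]+zl[1])/2); print(nm,n,'x',round(x,4),'prongs y',np.round(zl,4),'bar z',np.round(np.percentile(zb,[10,50,90]),4),'n',s.sum(),'world',np.round(o[-1],4))
    v=o[1]-o[0]; print('   dir',np.degrees(np.arctan2(v[1],v[0])),'plate',np.degrees(a),'len',np.hypot(*v))
E
```

```text
t: 4.55
ee_pos: [0.4853, -0.3579, 0.2094]
tool_rot: [2.339, -2.098, 0.001]
wrist_force: [0.7, -0.5, -0.4]
grip_width: 0.0273
wide top x -0.0427 prongs y [-0.0196  0.0188] bar z [0.0401 0.0425 0.0457] n 34 world [0.451  0.1724]
wide top x 0.0653 prongs y [-0.0239  0.0265] bar z [0.0981 0.1029 0.1059] n 59 world [0.4291 0.2782]
   dir 101.65561803082348 plate 100.75 len 0.10797429306137984
wide scene x -0.0447 prongs y [-0.0184  0.0202] bar z [0.0369 0.0401 0.0444] n 85 world [0.4504 0.1768]
wide scene x 0.0635 prongs y [-0.026   0.0254] bar z [0.0996 0.1028 0.1059] n 165 world [0.4295 0.2829]
   dir 101.14362187949119 plate 101.75 len 0.10817133509082663
narrow top x -0.0523 prongs y [-0.0188  0.0189] bar z [0.0347 0.04   0.0447] n 36 world [0.6298 0.0998]
narrow top x 0.0729 prongs y [-0.0151  0.0189] bar z [0.1089 0.111  0.1152] n 51 world [0.6346 0.225 ]
   dir 87.81940716084395 plate 87.0 len 0.12528457730046658
narrow scene x -0.0536 prongs y [-0.0167  0.0215] bar z [0.0375 0.0396 0.042 ] n 76 world [0.6308 0.1042]
narrow scene x 0.0722 prongs y [-0.0175  0.0161] bar z [0.1122 0.1144 0.1163] n 141 world [0.6361 0.2299]
   dir 87.5863566953633 plate 89.0 len 0.12581865823683883
```

```bash
python3 - <<'E'
from h import *
z=np.load('scene0.npz');W=cloud('scene',z['d'])
for x0,x1,y0,y1 in ((.5,.75,-.3,-.05),):
    m=(W[...,0]>x0)&(W[...,0]<x1)&(W[...,1]>y0)&(W[...,1]<y1)&(W[...,2]>.06)&(W[...,2]<.3)
    print(np.nanmedian(W[m],0),np.percentile(W[m],[3,97],axis=0))
def tcp(seat,deg,g,h,up,dz,p=30):
    R=Rtool(deg,p); bx=-R[:,1]; bz=-R[:,2]
    return np.array(seat)+[0,0,dz]+bx*(up+g)+bz*h, R
p,R=tcp([.4361,.249,.086],101.3,-.012,.0027,.006,.06); print(p); plan(p,Rtool(101.3)); plan(p,R)
E
cat >> h.py <<'E'
def tcp(seat,deg,g,h,up,dz,p=30):
    R=Rtool(deg,p); bx=-R[:,1]; bz=-R[:,2]
    return np.array(seat)+[0,0,dz]+bx*(up+g)+bz*h, R
E
```

```text
[ 0.7073929  -0.19264156  0.13398847] [[ 0.69159624 -0.28840436  0.064615  ]
 [ 0.73709883 -0.17415909  0.29902142]]
[0.43738269 0.24258075 0.14533827]
t 4.55 p [ 0.4853 -0.3579  0.2094] grip 0.0273 F [ 0.7 -0.5 -0.4] q [-0.64  0.4   0.02  1.18 -0.    2.4 ]
turn first [ 0.   -0.   -9.51] then shift [  1.41 -11.96   1.28] | shift in present axes [-12.04  -0.35   1.28]
t 4.55 p [ 0.4853 -0.3579  0.2094] grip 0.0273 F [ 0.7 -0.5 -0.4] q [-0.64  0.4   0.02  1.18 -0.    2.4 ]
turn first [ 2.27 -2.49 -9.27] then shift [ 1.41 -9.72  7.09] | shift in present axes [-12.04  -0.35   1.28]
```

```bash
python3 -m creep '[-0.5,0,0,0,0,0, -0.9,0,0,0,0,0, -1,0,0,0,0,0, -1,0,0,0,0,0, -1,0,0,0,0,0]'; python3 -m creep '[-1,0,0,0,0,0, -1,0,0,0,0,0, -1,0,0,0,0,0, -0.8,0,0,0,0,0, -0.4,0,0,0,0,-0.5]'; python3 -m creep '[0,0,0,0,0,-0.9, 0,0,0,0,0,-1, 0,0,0,0,0,-1, 0,0,0,0,0,-1, 0,0,0,0,0,-1]';python3 -m creep '[0,0,0,0,0,-1, 0,0,0,0,0,-1, 0,0,0,0,0,-1, 0,0,0,0,0,-1, 0,0,0,0,0,-0.1]';python3 -m creep '[0,0,0,1,0,0, 0,0,0,1,0,0, 0,0,0,1,0,0, 0,0,0,0,0,0, 0,0,0,0,0,0]'
python3 - <<'E'
from h import *
plan(*tcp([.4361,.249,.086],101.3,-.012,.0027,.006,.06))
E
```

```text
t: 5.18
ee_pos: [0.4613, -0.1379, 0.2078]
tool_rot: [-2.338, 2.098, -0.001]
wrist_force: [0.5, 0.5, -0.1]
grip_width: 0.0276
t: 5.8
ee_pos: [0.4385, 0.0702, 0.2079]
tool_rot: [-2.433, 1.985, 0.001]
wrist_force: [0.7, -0.3, -0.8]
grip_width: 0.027
t: 6.42
ee_pos: [0.4389, 0.0684, 0.2078]
tool_rot: [-3.038, 0.796, 0.0]
wrist_force: [-1.1, 0.0, 0.7]
grip_width: 0.0276
t: 7.05
ee_pos: [0.439, 0.0684, 0.2077]
tool_rot: [-3.126, -0.307, -0.001]
wrist_force: [-0.6, -0.5, -1.4]
grip_width: 0.0271
t: 7.68
ee_pos: [0.4391, 0.0684, 0.2075]
tool_rot: [-2.608, -0.256, 0.069]
wrist_force: [0.3, -0.8, -1.0]
grip_width: 0.0274
t 7.67 p [0.4391 0.0684 0.2075] grip 0.0274 F [ 0.3 -0.8 -1. ] q [-0.19  0.27 -0.32  1.2   0.48  1.14]
turn first [ 0.   -0.   -0.01] then shift [ 0.65 -2.34  2.79] | shift in present axes [ 0.65 -2.35  2.79]
```

Run:
```python
from h import *
s=arm.sense(); R0=Ro.from_rotvec(s['tool_rot']).as_matrix(); p0=s['ee_pos']
for n in ('scene','top'):
    im,d=imaging.read_camera(n); np.savez(n+'2.npz',im=im,d=d); W=cloud(n,d)
    L=(W-p0)@R0  # tool coords
    m=(abs(L[...,0])<.03)&(abs(L[...,1])<.13)&(L[...,2]>-.025)&(L[...,2]<.01)
    hsv=cv2.cvtColor(im,cv2.COLOR_RGB2HSV); wood=m&(hsv[...,1]>90)&(hsv[...,2]>60)
    P=L[m]; print(n,m.sum(),'y range (brush x=-y)',np.round(np.nanpercentile(-P[:,1],[1,50,99]),4))
    P=L[wood]; print('wood',wood.sum(),np.round(np.percentile(-P[:,1],[1,50,99]),4))
    for a in np.arange(-.12,.13,.02):
        q=L[m&(abs(-L[...,1]-a)<.01)]
        if len(q)>3: print(round(a,2),len(q),'x',np.round(np.percentile(q[:,0],[5,50,95]),4),'z',np.round(np.percentile(q[:,2],[5,50,95]),4))
    v=im[:,:,::-1].copy(); u=proj(n,p0); x0,y0=int(u[0])-75,int(u[1])-55
    v=cv2.resize(v[y0:y0+110,x0:x0+150],None,fx=5,fy=5,interpolation=cv2.INTER_CUBIC)
    for bx in (-.107,0,.107):
        q=(proj(n,p0+R0@np.array([0,-bx,.0]))-[x0,y0]+.5)*5
        cv2.drawMarker(v,tuple(int(k) for k in q),(0,0,255),cv2.MARKER_CROSS,14,1)
    cv2.imwrite('pics/g2%s.png'%n,v)
```

```text
scene 432 y range (brush x=-y) [-0.0979  0.0366  0.1033]
wood 121 [-0.098   0.0178  0.1014]
-0.1 12 x [-0.0075 -0.0053  0.0003] z [-0.0123 -0.0103 -0.0042]
-0.08 19 x [-0.0093 -0.0055  0.0015] z [-0.0128 -0.0094 -0.0025]
-0.06 13 x [-0.0098 -0.0079 -0.0046] z [-0.0114 -0.0059 -0.0024]
-0.02 5 x [-0.0015  0.0026  0.0053] z [-0.0127 -0.0122 -0.012 ]
0.0 104 x [-0.0254 -0.0032  0.0266] z [-0.0232 -0.0132 -0.0052]
0.02 57 x [-0.0189 -0.0078  0.0191] z [-0.0224 -0.0121 -0.0037]
0.04 36 x [-0.0176 -0.0047  0.0138] z [-0.0132 -0.0121 -0.0036]
0.06 73 x [-0.0177 -0.0032  0.0156] z [-0.0132 -0.0099 -0.0013]
0.08 41 x [-0.016  -0.0029  0.012 ] z [-0.0104 -0.0088 -0.0036]
0.1 72 x [-0.0161 -0.0012  0.0161] z [-0.0101 -0.0053  0.0012]
top 429 y range (brush x=-y) [-0.0179  0.0515  0.1023]
wood 256 [-0.0197  0.0402  0.1001]
-0.02 15 x [-0.0047  0.003   0.0068] z [-0.0149 -0.0119 -0.008 ]
0.0 70 x [-0.025  -0.0018  0.0229] z [-0.0226 -0.0123 -0.0056]
0.02 56 x [-0.0154  0.0007  0.0128] z [-0.0192 -0.0115 -0.0081]
0.04 68 x [-0.0155 -0.0006  0.0149] z [-0.015  -0.0123 -0.0088]
0.06 82 x [-0.0165 -0.0015  0.0142] z [-0.0164 -0.0116 -0.005 ]
0.08 76 x [-0.0164 -0.002   0.0137] z [-0.0134 -0.0091 -0.0017]
0.1 62 x [-0.0177 -0.0028  0.0162] z [-0.0118 -0.0077  0.0006]
```

View pics/g2scene.png

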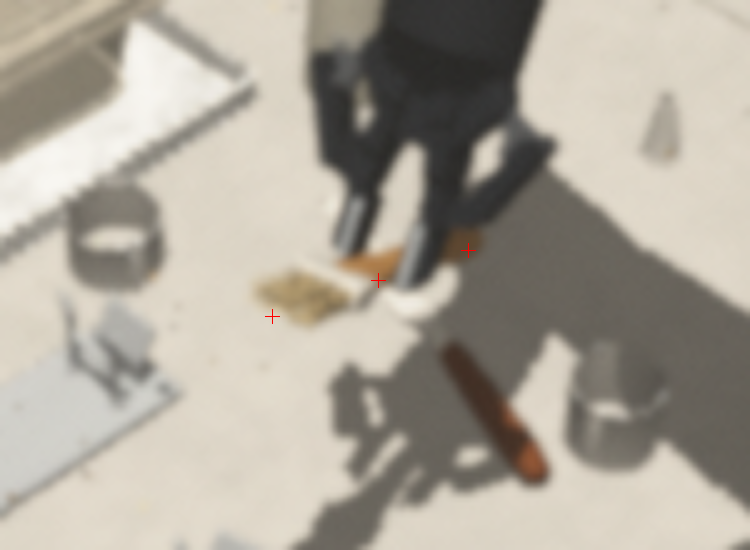

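View pics/g2top.png

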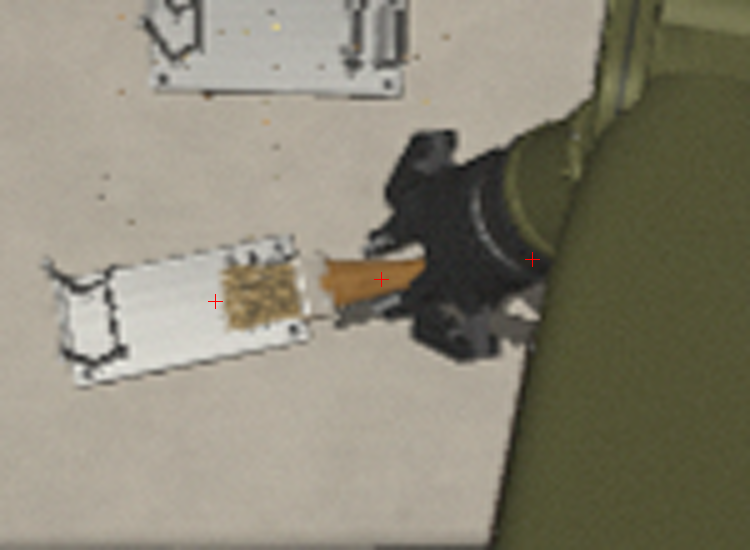

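Run:
```python
from h import *
for dz in (.1,.04,.015,.004):
    plan(*tcp([.4361,.249,.086],101.3,0,.0027,.006,dz))
```

```text
t 7.78 p [0.4389 0.0692 0.208 ] grip 0.0273 F [-0.2 -0.7  0.1] q [-0.18  0.26 -0.32  1.2   0.48  1.14]
turn first [ 0.   -0.    0.01] then shift [ 0.65 -2.96  2.09] | shift in present axes [ 0.65 -2.96  2.09]
t 7.78 p [0.4389 0.0692 0.208 ] grip 0.0273 F [-0.2 -0.7  0.1] q [-0.18  0.26 -0.32  1.2   0.48  1.14]
turn first [ 0.   -0.    0.01] then shift [ 0.65 -2.36  3.13] | shift in present axes [ 0.65 -2.36  3.13]
t 7.78 p [0.4389 0.0692 0.208 ] grip 0.0273 F [-0.2 -0.7  0.1] q [-0.18  0.26 -0.32  1.2   0.48  1.14]
turn first [ 0.   -0.    0.01] then shift [ 0.65 -2.11  3.57] | shift in present axes [ 0.65 -2.11  3.57]
t 7.78 p [0.4389 0.0692 0.208 ] grip 0.0273 F [-0.2 -0.7  0.1] q [-0.18  0.26 -0.32  1.2   0.48  1.14]
turn first [ 0.   -0.    0.01] then shift [ 0.65 -2.    3.76] | shift in present axes [ 0.65 -2.    3.76]
```

```bash
python3 -m creep '[0.2,-0.9,0.6,0,0,0, 0.25,-1,0.7,0,0,0, 0.2,-1,0.75,0,0,0, 0,0.2,0.4,0,0,0, 0,0.4,0.65,0,0,0]'; python3 -m creep '[0,0,0,0,0,0,0,0,0,0,0,0]'
python3 - <<'E'
from h import *
S=([.4361,.249,.086],101.3,0,.0027,.006)
plan(*tcp(*S,.04))
s=arm.sense(); R0=Ro.from_rotvec(s['tool_rot']).as_matrix(); p0=s['ee_pos']
for n in ('scene','top'):
    im,d=imaging.read_camera(n); np.savez(n+'3.npz',im=im,d=d); W=cloud(n,d)
    L=(W-p0)@R0
    m=(abs(L[...,0])<.03)&(abs(L[...,1])<.13)&(L[...,2]>-.018)&(L[...,2]<.01)
    P=L[m]; print(n,m.sum(),'brush x=-y',np.round(np.nanpercentile(-P[:,1],[1,50,99]),4))
    u=proj(n,p0); x0,y0=int(u[0])-75,int(u[1])-55
    v=cv2.resize(im[y0:y0+110,x0:x0+150,::-1],None,fx=5,fy=5,interpolation=cv2.INTER_CUBIC)
    cv2.imwrite('pics/g3%s.png'%n,v)
E
```

```text
t: 8.4
ee_pos: [0.4365, 0.2506, 0.1324]
tool_rot: [-2.606, -0.267, 0.063]
wrist_force: [0.7, 0.1, -0.7]
grip_width: 0.0272
t: 8.65
ee_pos: [0.4364, 0.2485, 0.1323]
tool_rot: [-2.606, -0.259, 0.067]
wrist_force: [0.0, -0.1, -0.4]
grip_width: 0.0272
t 8.65 p [0.4364 0.2485 0.1323] grip 0.0272 F [ 0.  -0.1 -0.4] q [ 0.19  0.29 -0.5   0.78  0.52  1.56]
turn first [-0.01 -0.01  0.01] then shift [-0.   -0.07  0.06] | shift in present axes [-0.   -0.07  0.06]
scene 492 brush x=-y [-0.0949  0.0516  0.1027]
top 369 brush x=-y [-0.0086  0.0523  0.1011]
```

View pics/g3scene.png

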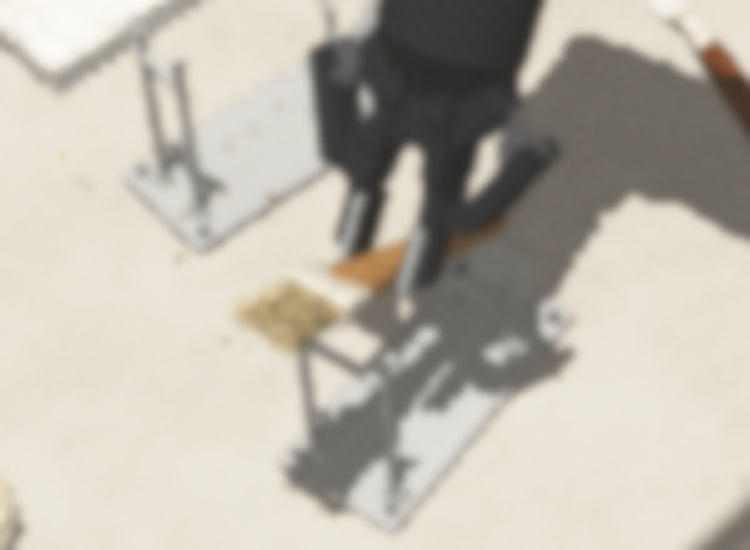

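View pics/g3top.png

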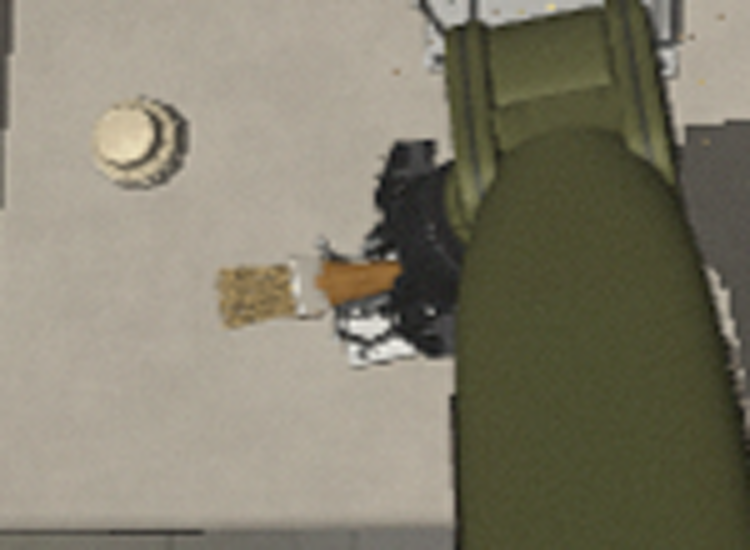

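```bash
python3 -m creep '[0,0.05,0.15,0,0,0, 0,0.1,0.2,0,0,0, 0,0.1,0.17,0,0,0, 0,0,0,0,0,0]'; python3 -m creep '[0,0.03,0.05,0,0,0, 0,0.03,0.05,0,0,0, 0,0,0,0,0,0]'
python3 - <<'E'
from h import *
plan(*tcp([.4361,.249,.086],101.3,0,.0027,.006,.003))
E
```

```text
t: 9.25
ee_pos: [0.4348, 0.2496, 0.1008]
tool_rot: [-2.606, -0.257, 0.073]
wrist_force: [-0.1, 0.1, -0.2]
grip_width: 0.0272
t: 9.62
ee_pos: [0.4358, 0.2498, 0.0961]
tool_rot: [-2.606, -0.258, 0.069]
wrist_force: [-0.4, 0.8, -1.1]
grip_width: 0.0274
t 9.62 p [0.4358 0.2498 0.0961] grip 0.0274 F [-0.4  0.8 -1.1] q [ 0.2   0.33 -0.55  0.69  0.52  1.57]
turn first [-0.01  0.   -0.  ] then shift [ 0.   -0.03  0.06] | shift in present axes [ 0.   -0.03  0.06]
```

```bash
for i in 1 ; do python3 -m creep '[0,0.02,0.035,0,0,0, 0,0,0,0,0,0]'; python3 -m creep '[0,0.02,0.035,0,0,0, 0,0,0,0,0,0]';  done
```

```text
t: 9.88
ee_pos: [0.4358, 0.2498, 0.0942]
tool_rot: [-2.606, -0.258, 0.069]
wrist_force: [0.1, -0.4, -0.6]
grip_width: 0.0271
t: 10.12
ee_pos: [0.4357, 0.2498, 0.0921]
tool_rot: [-2.606, -0.258, 0.069]
wrist_force: [0.5, -1.1, -0.1]
grip_width: 0.0274
```

```bash
python3 -m creep '[0,0.015,0.03,0,0,0, 0,0,0,0,0,0]'; python3 -m creep '[0,0.015,0.03,0,0,0, 0,0,0,0,0,0]'
python3 - <<'E'
from h import *
im,d=imaging.read_camera('scene'); s=arm.sense();u=proj('scene',s['ee_pos']); x0,y0=int(u[0])-75,int(u[1])-55
cv2.imwrite('pics/g4.png',cv2.resize(im[y0:y0+110,x0:x0+150,::-1],None,fx=5,fy=5,interpolation=cv2.INTER_CUBIC))
E
```

```text
t: 10.38
ee_pos: [0.4357, 0.2498, 0.0904]
tool_rot: [-2.606, -0.258, 0.069]
wrist_force: [-0.1, 0.3, 0.4]
grip_width: 0.0273
t: 10.62
ee_pos: [0.4357, 0.2499, 0.0887]
tool_rot: [-2.606, -0.258, 0.069]
wrist_force: [0.2, -0.9, -2.0]
grip_width: 0.0274
```

View pics/g4.png

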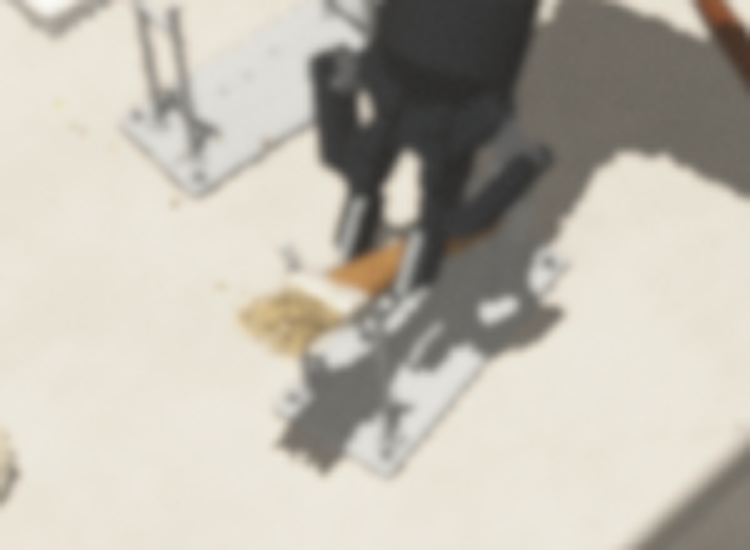

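```bash
python3 -m creep '[0,0.012,0.022,0,0,0, 0,0,0,0,0,0]'; python3 -m creep '[0,0.012,0.022,0,0,0, 0,0,0,0,0,0]'; python3 -c "
from plant import arm;s=arm.sense();print(s['moment'],s['wrist_force'])"
```

```text
t: 10.92
ee_pos: [0.4359, 0.2501, 0.0882]
tool_rot: [-2.605, -0.257, 0.069]
wrist_force: [-1.3, -2.8, 3.4]
grip_width: 0.0273
t: 11.18
ee_pos: [0.4359, 0.2503, 0.088]
tool_rot: [-2.604, -0.257, 0.068]
wrist_force: [-3.6, -5.7, 12.8]
grip_width: 0.0271
[-0.17144869  0.65446911  0.35971767] [-3.6387041  -5.6852574  12.76712063]
```

```bash
python3 -m creep '[0,0,-0.015,0,0,0, 0,0,0,0,0,0]';  python3 -m creep '[0,0,0,0,0,0, 0,0,0,0,0,0, 0,0,0,0,0,0]' 0.1; python3 -c "
from plant import arm;s=arm.sense();print(s['moment'],s['wrist_force'])
from h import *
im,d=imaging.read_camera('scene'); np.savez('scene5.npz',im=im,d=d);s=arm.sense();u=proj('scene',s['ee_pos']); x0,y0=int(u[0])-75,int(u[1])-55
cv2.imwrite('pics/g5.png',cv2.resize(im[y0:y0+110,x0:x0+150,::-1],None,fx=5,fy=5,interpolation=cv2.INTER_CUBIC))
"
```

```text
t: 11.42
ee_pos: [0.4361, 0.2501, 0.0881]
tool_rot: [-2.604, -0.257, 0.068]
wrist_force: [-1.8, -1.9, 7.2]
grip_width: 0.0272
t: 11.8
ee_pos: [0.4358, 0.2497, 0.0868]
tool_rot: [-2.606, -0.258, 0.07]
wrist_force: [-0.2, 0.6, -0.4]
grip_width: 0.0474
[-0.50379246 -0.10289553  0.01503499] [-0.21167463  0.55688735 -0.37625974]
```

View pics/g5.png

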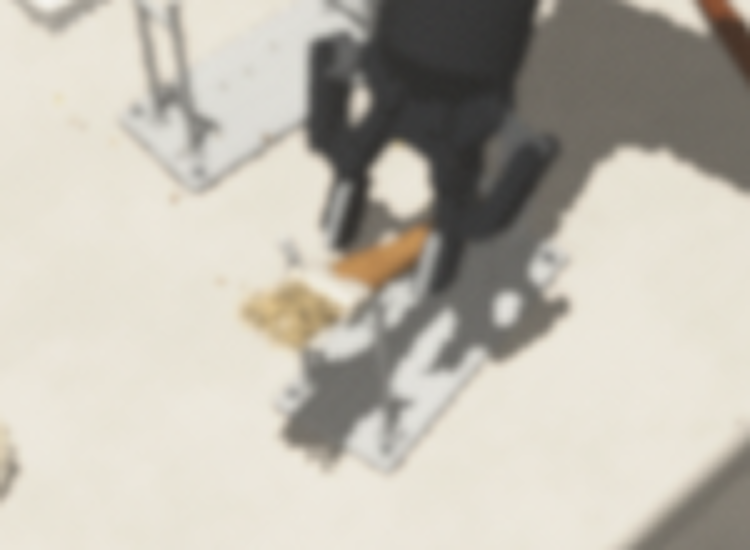

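```bash
python3 -m creep '[0,0,-0.3,0,0,0, 0,0,-0.7,0,0,0, 0,0,-1,0,0,0, 0,0,-1,-1,0,0, 0,0,-0.5,-1,0,0]'; python3 -m creep '[0,1,0,-1,0,0, 0,1,0,0,0,0, 0,1,0,0,0,0, 0,1,0,0,0,0, 0,1,0,0,0,0]' 1
python3 - <<'E'
from h import *
plan([.484,-.055,.13],Rtool(-19))
for n in ('scene','top'):
    im,d=imaging.read_camera(n); np.savez(n+'6.npz',im=im,d=d); save(n+'6.png',im,1.4)
    W=cloud(n,d)
    hsv=cv2.cvtColor(im,cv2.COLOR_RGB2HSV)
    m=(abs(W[...,0]-.44)<.07)&(W[...,1]>.1)&(W[...,1]<.38)&(W[...,2]>.03)&(W[...,2]<.2)&(hsv[...,1]>90)
    P=W[m];c=P.mean(0);v=np.linalg.svd(P-c,full_matrices=False)[2][0]; v*=np.sign(v[1]); q=(P-c)@v
    print(n,m.sum(),'ends',np.round(c+v*q.min(),4),np.round(c+v*q.max(),4),'yaw',np.degrees(np.arctan2(v[1],v[0])),'slope',np.degrees(np.arcsin(v[2])))
E
```

```text
t: 12.48
ee_pos: [0.4542, 0.1658, 0.2431]
tool_rot: [-2.958, -0.287, 0.018]
wrist_force: [0.1, 0.2, -1.2]
grip_width: 0.0467
t: 13.1
ee_pos: [0.5012, -0.0782, 0.2313]
tool_rot: [-3.125, -0.309, -0.0]
wrist_force: [0.1, 0.5, 0.1]
grip_width: 0.0851
t 13.1 p [ 0.5012 -0.0782  0.2313] grip 0.0851 F [0.1 0.5 0.1] q [-0.16  0.23 -0.18  1.16  0.    1.22]
turn first [-1.000e-02  1.000e-02  1.203e+01] then shift [-0.33  0.48  2.03] | shift in present axes [-0.25 -0.52  2.03]
scene 251 ends [0.453  0.154  0.0455] [0.416  0.3308 0.1467] yaw 101.82853188079696 slope 29.242407849162703
top 365 ends [0.4553 0.1499 0.0455] [0.4192 0.3294 0.1448] yaw 101.36307139215546 slope 28.489009809905234
```

View pics/scene6.png

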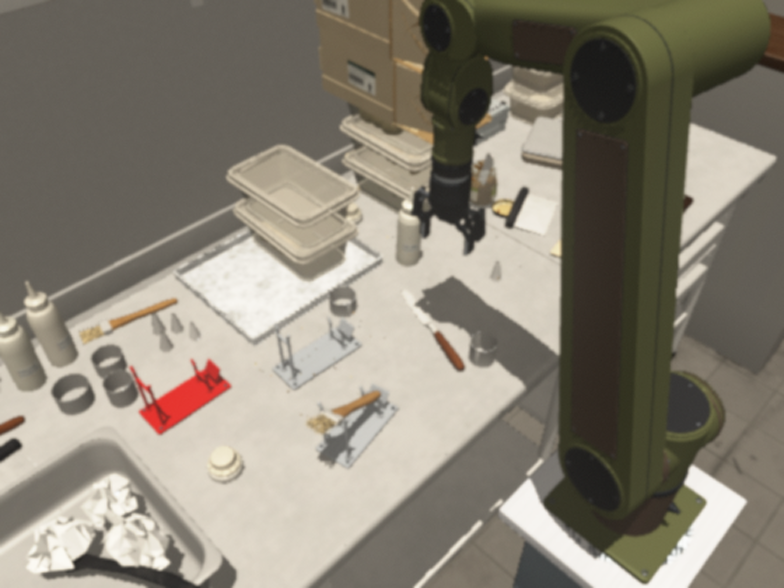

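View pics/top6.png

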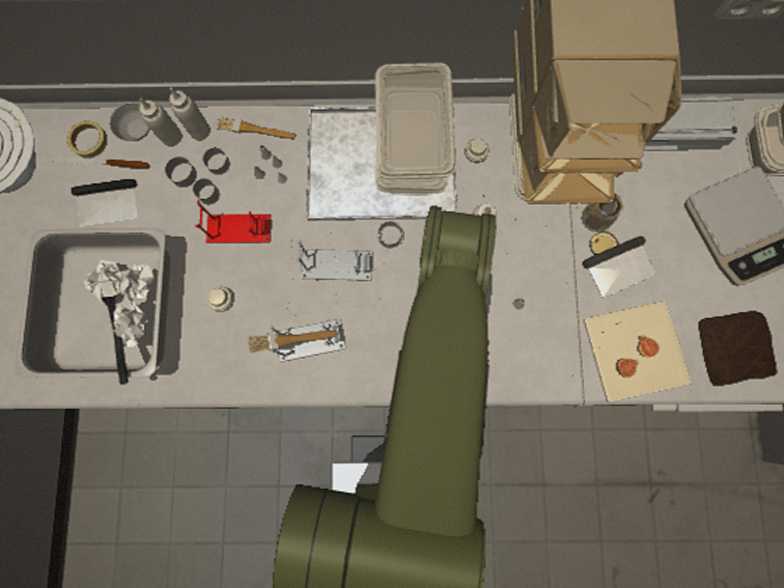

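Run:
```python
from h import *
for n,pts in (('scene',((288.3,207.2,.001),(329.5,264,.006))),('top',((316.5,183.8,.001),(292.6,255.3,.006)))):
    f,cx,cy,R,t=cam(n); C=-R.T@t
    for u,v,z in pts:
        r=R.T@np.array([(u-cx)/f,(v-cy)/f,1]); print(n,np.round(C+r*(z-C[2])/r[2],4))
```

```text
scene [ 0.6514 -0.118   0.001 ]
scene [ 0.398  -0.0279  0.006 ]
top [ 0.6497 -0.1175  0.001 ]
top [ 0.397  -0.0291  0.006 ]
```

```bash
cat >> h.py <<'E'
def flip(R): return R@np.diag([-1,-1,1.])
E
python3 - <<'E'
from h import *
plan([.4855,-.0575,.1],flip(Rtool(-19.5)))
E
```

```text
t 13.2 p [ 0.5019 -0.0807  0.2311] grip 0.0857 F [-0.3  0.4 -0.8] q [-0.16  0.23 -0.18  1.16 -0.    1.22]
turn first [ 0.01 -0.   -5.95] then shift [ 0.33 -0.46  2.62] | shift in present axes [-0.23 -0.52  2.62]
```

```bash
python3 -m creep '[0,0,0,0,0,-1, 0,0,0,0,0,-1, 0,0,0,0,0,-1, 0,0,0,0,0,-1, 0,0,0,0,0,-1]'; python3 -m creep '[0.1,-0.2,0.6,0,0,-0.95, 0.13,-0.26,0.8,0,0,0, 0.1,0,0.8,0,0,0, 0,0,0.4,0,0,0, 0,0,0,0,0,0]' 1
python3 - <<'E'
from h import *
plan([.4855,-.0575,.003],flip(Rtool(-19.5)))
for n in ('scene','top'):
    im,d=imaging.read_camera(n)
    s=arm.sense();u=proj(n,s['ee_pos']); x0,y0=int(u[0])-75,int(u[1])-45
    cv2.imwrite('pics/s1%s.png'%n,cv2.resize(im[y0:y0+110,x0:x0+150,::-1],None,fx=5,fy=5,interpolation=cv2.INTER_CUBIC))
E
```

```text
t: 13.82
ee_pos: [0.5007, -0.0758, 0.2312]
tool_rot: [-2.696, -1.609, -0.0]
wrist_force: [0.7, -0.1, 0.4]
grip_width: 0.0851
t: 14.45
ee_pos: [0.4842, -0.0513, 0.0999]
tool_rot: [-2.557, -1.818, 0.004]
wrist_force: [0.2, 0.2, 0.4]
grip_width: 0.0854
t 14.45 p [ 0.4842 -0.0513  0.0999] grip 0.0854 F [0.2 0.2 0.4] q [-0.11  0.3  -0.46  0.82  0.    0.23]
turn first [-0.03 -0.    0.03] then shift [-0.11  0.07  1.94] | shift in present axes [-0.11  0.08  1.94]
```

View pics/s1scene.png

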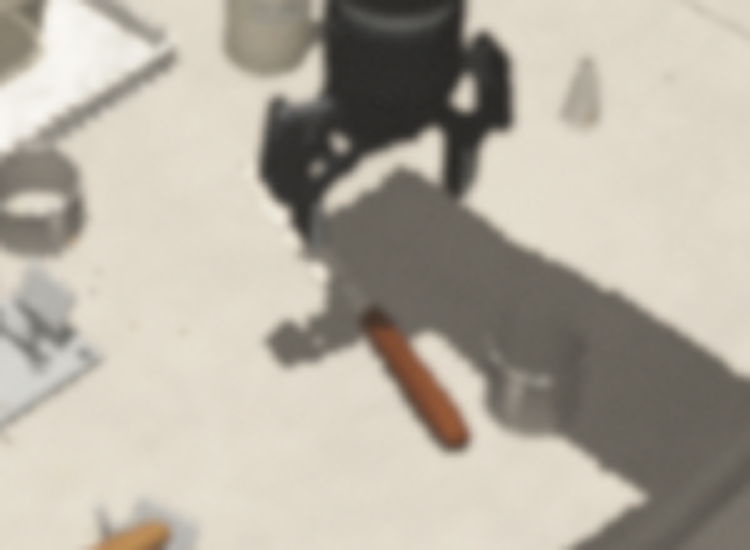

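```bash
python3 -m creep '[-0.06,0.04,0.7,0,0,0, -0.05,0.04,0.7,0,0,0, 0,0,0.4,0,0,0, 0,0,0.1,0,0,0, 0,0,0,0,0,0]'; python3 -c "
from h import *
plan([.4855,-.0575,.003],flip(Rtool(-19.5)))"
```

```text
t: 15.18
ee_pos: [0.4891, -0.0589, 0.0074]
tool_rot: [2.561, 1.82, 0.003]
wrist_force: [-0.1, -0.0, 0.2]
grip_width: 0.0855
t 15.18 p [ 0.4891 -0.0589  0.0074] grip 0.0855 F [-0.1 -0.   0.2] q [-0.12  0.42 -0.57  0.58  0.    0.21]
turn first [ 0.01 -0.01  0.03] then shift [ 0.   -0.08  0.09] | shift in present axes [ 0.   -0.08  0.09]
```

```bash
python3 -m creep '[0,-0.05,0.08,0,0,0, 0,0,0,0,0,0]';python3 -m creep '[0,0,0,0,0,0, 0,0,0,0,0,0, 0,0,0,0,0,0, 0,0,0,0,0,0,0,0,0,0,0,0]' -1 40; python3 -m creep '[0,0,0,0,0,0, 0,0,0,0,0,0,0,0,0,0,0,0]'
```

```text
t: 15.42
ee_pos: [0.4858, -0.0579, 0.0029]
tool_rot: [-2.561, -1.82, -0.001]
wrist_force: [0.8, -0.5, -1.0]
grip_width: 0.0851
t: 16.05
ee_pos: [0.4858, -0.0579, 0.0026]
tool_rot: [-2.56, -1.819, -0.001]
wrist_force: [0.7, 0.6, 1.9]
grip_width: 0.0164
t: 16.42
ee_pos: [0.4859, -0.0579, 0.0026]
tool_rot: [-2.56, -1.819, -0.001]
wrist_force: [-0.7, 0.3, 3.6]
grip_width: 0.0164
```

```bash
python3 -m creep '[0,0,-0.3,0,0,0, 0,0,-0.8,0,0,0, 0,0,-1,0,0,0, 0,0,-1,0,0,0, 0,0,-1,0,0,0]'; python3 -m creep '[0,0,0,0,0,-0.7, 0,0,0,0,0,-1, 0,0,0,0,0,-1, 0,0,0,0,0,-1, 0,0,0,0,0,-1]';python3 -m creep '[0,0,0,0,0,-1, 0,0,0,0,0,-1, 0,0,0,0,0,-1, 0,0,0,0,0,-1, 0,0,0,0,0,-1]';python3 -m creep '[0,0,0,0,0,-1, 0,0,0,-1,0,0, 0,0,0,-1,0,0, 0,0,0,-1,0,0, 0,0,0,0,0,0]'
python3 - <<'E'
from h import *
p,R=tcp([.6345,.2035,.1015],87.7,-.041,.0026,.006,.06)
plan(p,flip(R)); print(p)
E
```

```text
t: 17.05
ee_pos: [0.4852, -0.0583, 0.2085]
tool_rot: [-2.56, -1.819, 0.001]
wrist_force: [1.2, -0.2, -1.1]
grip_width: 0.0164
t: 17.68
ee_pos: [0.4853, -0.0583, 0.2068]
tool_rot: [-1.614, -2.693, 0.0]
wrist_force: [0.3, -0.2, -0.4]
grip_width: 0.0162
t: 18.3
ee_pos: [0.4853, -0.0583, 0.2068]
tool_rot: [-0.325, -3.123, -0.001]
wrist_force: [0.6, -0.2, -0.6]
grip_width: 0.0164
t: 18.92
ee_pos: [0.4851, -0.0605, 0.205]
tool_rot: [0.067, 3.027, 0.813]
wrist_force: [0.5, 0.3, -1.3]
grip_width: 0.0165
t 18.93 p [ 0.4851 -0.0605  0.205 ] grip 0.0165 F [ 0.5  0.3 -1.3] q [-0.43  0.35 -0.2   1.24  0.48 -2.01]
turn first [ 0.01 -0.02 -0.03] then shift [-2.77  3.54  3.4 ] | shift in present axes [-2.77  3.55  3.4 ]
[0.6332314  0.17191458 0.14625167]
```

```bash
cat > look.py <<'E'
from h import *
import sys
tag=sys.argv[1]
s=arm.sense(); R0=Ro.from_rotvec(s['tool_rot']).as_matrix(); p0=s['ee_pos']
for n in ('scene','top'):
    im,d=imaging.read_camera(n); np.savez(n+tag+'.npz',im=im,d=d); W=cloud(n,d)
    L=(W-p0)@R0
    m=(abs(L[...,0])<.02)&(L[...,1]>-.12)&(L[...,1]<.2)&(L[...,2]>-.028)&(L[...,2]<.012)
    P=L[m]; print(n,m.sum(),'spat x-g =y',np.round(np.nanpercentile(P[:,1],[1,50,99]),4))
    for a in np.arange(-.1,.2,.02):
        q=L[m&(abs(L[...,1]-a)<.01)]
        if len(q)>3: print(round(a,2),len(q),'x',np.round(np.percentile(q[:,0],[5,50,95]),4),'z',np.round(np.percentile(q[:,2],[5,50,95]),4))
    u=proj(n,p0); x0,y0=int(u[0])-75,int(u[1])-55
    v=cv2.resize(im[y0:y0+110,x0:x0+150,::-1],None,fx=5,fy=5,interpolation=cv2.INTER_CUBIC)
    for bx in (-.095,.177):
        q=(proj(n,p0+R0@np.array([0,bx,.0]))-[x0,y0]+.5)*5
        cv2.drawMarker(v,tuple(int(k) for k in q),(0,0,255),cv2.MARKER_CROSS,14,1)
    cv2.imwrite('pics/l%s%s.png'%(tag,n),v)
E
python3 look.py a
```

```text
scene 372 spat x-g =y [-0.0856  0.014   0.1707]
-0.08 22 x [-0.0015  0.005   0.0104] z [-0.0173 -0.0135 -0.0046]
-0.06 26 x [-0.0008  0.0079  0.0107] z [-0.0172 -0.0122 -0.0036]
-0.04 26 x [0.0013 0.0082 0.0111] z [-0.0182 -0.0117 -0.0037]
-0.02 5 x [-0.0128  0.0077  0.0099] z [-0.0221 -0.0129 -0.0081]
0.0 74 x [-0.0148  0.01    0.0195] z [-0.027  -0.0162 -0.0039]
0.02 62 x [-0.0146  0.0048  0.0151] z [-0.0261 -0.0135 -0.0028]
0.04 17 x [-0.0039 -0.0007  0.005 ] z [-0.0117 -0.0081 -0.005 ]
0.06 31 x [-0.0084 -0.0009  0.0076] z [-0.005   0.0002  0.0021]
0.08 20 x [-0.0096 -0.0011  0.0084] z [0.0005 0.0016 0.0028]
0.1 20 x [-0.0093 -0.0024  0.0068] z [0.0005 0.0016 0.0024]
0.12 20 x [-0.0103 -0.0012  0.0074] z [0.0006 0.0013 0.003 ]
0.14 21 x [-0.0097 -0.0013  0.0078] z [0.0005 0.0014 0.0024]
0.16 21 x [-0.0101 -0.0009  0.0069] z [0.0007 0.0016 0.0025]
0.18 5 x [-0.0061 -0.0017  0.0026] z [0.0017 0.0022 0.0025]
top 393 spat x-g =y [-0.0196  0.0813  0.1729]
-0.02 14 x [-0.01   -0.0058  0.0012] z [-0.021  -0.0149 -0.0093]
0.0 43 x [-0.0163 -0.0021  0.0174] z [-0.0255 -0.0169 -0.0102]
0.02 49 x [-0.013   0.0018  0.0142] z [-0.0227 -0.014  -0.008 ]
0.04 24 x [-0.0048  0.0001  0.0035] z [-0.0149 -0.0087 -0.0063]
0.06 41 x [-0.0076 -0.0001  0.0076] z [-0.0065 -0.0013  0.0028]
0.08 42 x [-0.0088 -0.0002  0.0089] z [-0.002   0.0013  0.0044]
0.1 41 x [-0.0085  0.0004  0.009 ] z [-0.0024  0.0018  0.0037]
0.12 41 x [-0.0084 -0.0003  0.0087] z [-0.0021  0.001   0.0039]
0.14 47 x [-0.0092  0.0001  0.0094] z [-0.0017  0.0008  0.0039]
0.16 42 x [-0.0078  0.0005  0.0088] z [-0.0026  0.0004  0.0043]
0.18 9 x [-0.0051 -0.0003  0.005 ] z [-0.0013  0.0012  0.0024]
```

View pics/lascene.png

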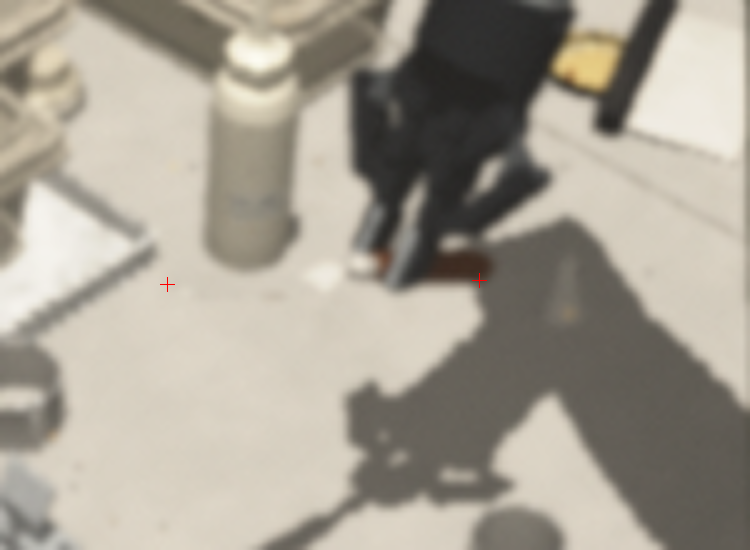

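View pics/latop.png

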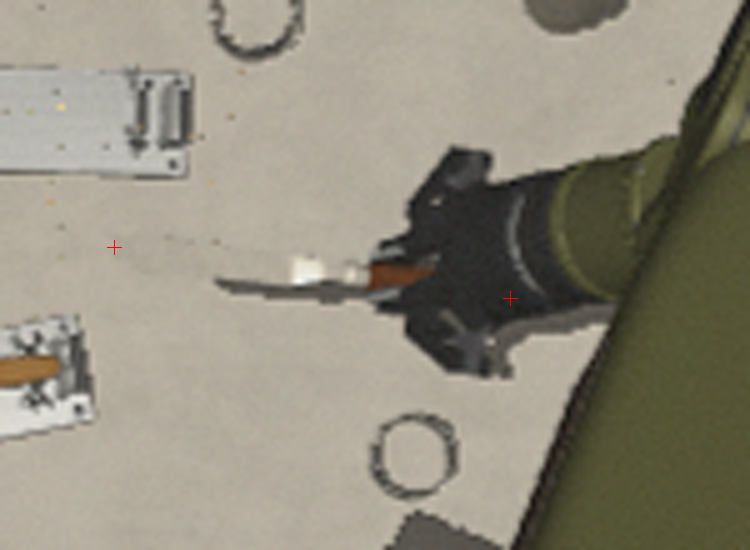

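```bash
python3 -m creep '[-0.5,0.5,0.3,0,0,0, -0.7,0.85,0.7,0,0,0, -0.8,1,0.9,0,0,-0.03, -0.6,0.9,1,0,0,0, -0.17,0.3,0.5,0,0,0]'; python3 -m creep '[0,0,0,0,0,0,0,0,0,0,0,0]'
python3 - <<'E'
from h import *
for dz in (.06,.012):
  p,R=tcp([.6345,.2035,.1015],87.7,-.04,.0026,.006,dz)
  plan(p,flip(R))
E
python3 look.py b
```

```text
t: 19.65
ee_pos: [0.6185, 0.1556, 0.1562]
tool_rot: [0.04, 3.022, 0.81]
wrist_force: [-0.4, -0.4, -0.4]
grip_width: 0.0164
t: 19.9
ee_pos: [0.6175, 0.1513, 0.1564]
tool_rot: [0.048, 3.023, 0.81]
wrist_force: [0.0, 0.4, -0.6]
grip_width: 0.0168
t 19.9 p [0.6175 0.1513 0.1564] grip 0.0168 F [ 0.   0.4 -0.6] q [-0.01  0.47 -0.13  0.95  0.52 -1.55]
turn first [-0.   -0.01  0.05] then shift [-0.3   0.29  0.39] | shift in present axes [-0.3   0.28  0.39]
t 19.9 p [0.6175 0.1513 0.1564] grip 0.0168 F [ 0.   0.4 -0.6] q [-0.01  0.47 -0.13  0.95  0.52 -1.55]
turn first [-0.   -0.01  0.05] then shift [-0.3  -0.19  1.22] | shift in present axes [-0.3  -0.2   1.22]
scene 457 spat x-g =y [-0.0862  0.0165  0.1735]
-0.08 28 x [-0.0008  0.0066  0.0091] z [-0.0183 -0.0131 -0.0032]
-0.06 41 x [-0.0038  0.006   0.0106] z [-0.0186 -0.0141 -0.0021]
-0.04 40 x [-0.001   0.007   0.0099] z [-0.0185 -0.0135 -0.0032]
-0.02 10 x [0.0055 0.0085 0.0109] z [-0.016  -0.01   -0.0067]
0.0 66 x [-0.0111  0.0068  0.0191] z [-0.0269 -0.017  -0.0032]
0.02 63 x [-0.0139  0.0046  0.0128] z [-0.025  -0.013  -0.0047]
0.04 2
[... 540 characters left out ...]
92]
-0.08 12 x [0.0016 0.0056 0.0095] z [-0.0214 -0.0172 -0.0113]
-0.06 6 x [0.0077 0.0095 0.0109] z [-0.0163 -0.0141 -0.0086]
0.0 42 x [-0.0145 -0.0028  0.0179] z [-0.0237 -0.0158 -0.008 ]
0.02 32 x [-0.006   0.0014  0.0098] z [-0.0176 -0.0135 -0.0092]
0.04 20 x [-0.0055 -0.0005  0.0043] z [-0.0105 -0.0082 -0.0047]
0.06 38 x [-0.0092 -0.001   0.0074] z [-0.0064 -0.0001  0.0043]
0.08 36 x [-0.0091  0.0006  0.0091] z [-0.0024  0.0012  0.006 ]
0.1 42 x [-0.0093  0.0001  0.0081] z [-0.0033  0.0004  0.0041]
0.12 41 x [-0.0096  0.0004  0.0088] z [-0.0034  0.0009  0.0041]
0.14 46 x [-0.0092 -0.0011  0.0088] z [-0.0028  0.0009  0.0034]
0.16 36 x [-0.0081  0.0001  0.0075] z [-0.0031  0.0008  0.005 ]
```

View pics/lbscene.png

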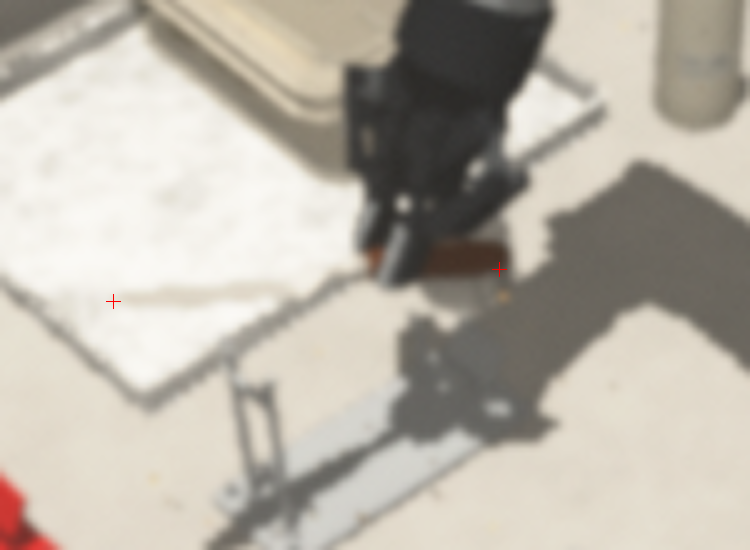

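View pics/lbtop.png

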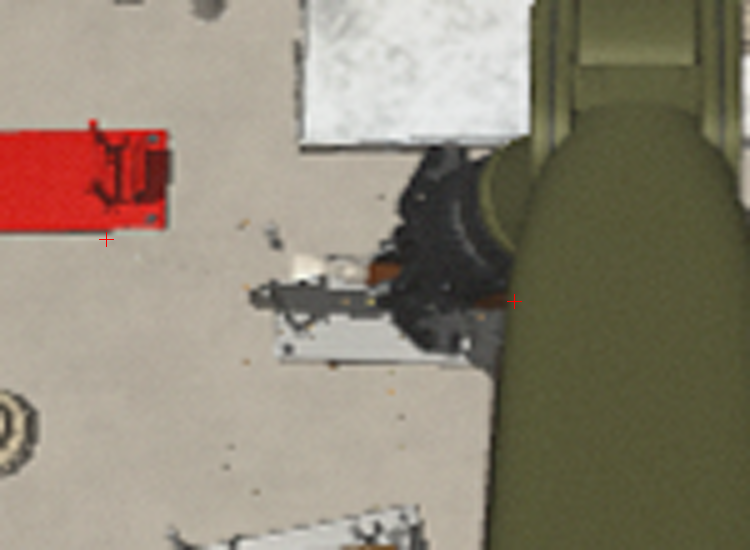

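```bash
python3 -m creep '[-0.3,0.28,0.35,0,0,0.05, 0,-0.1,0.2,0,0,0, 0,-0.2,0.32,0,0,0, 0,-0.15,0.3,0,0,0, 0,0,0,0,0,0]'; python3 -m creep '[0,0,0,0,0,0]'
python3 - <<'E'
from h import *
for dz in (.012,):
  p,R=tcp([.6345,.2035,.1015],87.7,-.04,.0026,.006,dz)
  plan(p,flip(R))
E
python3 look.py c
```

```text
t: 20.62
ee_pos: [0.632, 0.1708, 0.0992]
tool_rot: [0.067, 3.028, 0.812]
wrist_force: [-0.3, -0.4, -0.7]
grip_width: 0.0165
t: 20.75
ee_pos: [0.6339, 0.1713, 0.1013]
tool_rot: [0.065, 3.024, 0.812]
wrist_force: [0.1, 0.2, -0.3]
grip_width: 0.0166
t 20.75 p [0.6339 0.1713 0.1013] grip 0.0166 F [ 0.1  0.2 -0.3] q [ 0.02  0.54 -0.17  0.83  0.52 -1.5 ]
turn first [ 0.01 -0.   -0.02] then shift [ 0.01 -0.    0.06] | shift in present axes [ 0.01 -0.    0.06]
scene 507 spat x-g =y [-0.1157  0.0123  0.1708]
-0.1 13 x [-0.0043  0.0044  0.0171] z [-0.0149 -0.0052  0.0079]
-0.08 30 x [-0.002   0.0073  0.0175] z [-0.0178 -0.0122  0.0083]
-0.06 36 x [-0.0013  0.0065  0.0112] z [-0.0182 -0.0142 -0.0039]
-0.04 39 x [-0.0019  0.0075  0.0111] z [-0.0194 -0.0129 -0.0036]
-0.02 12 x [-0.0119  0.0075  0.0107] z [-0.0268 -0.011  -0.0035]
0.0 65 x [-0.0123  0.0119  0.0197] z [-0.0267 -0.0165 -0.0016]
0.02 61 x [-0.0134  0.0036  0.0145] z [-0.0241 -0.0132 -0.0049]
0.04 22 x [-0.0085  0.0006  0.0042] z [-0.0128 -0.0092 -0.0041]
0.06 46 x [-0.0176  0.0001  0.0187] z [-0.0054  0.001   0.0084]
0.08 26 x [-0.00
[... 464 characters left out ...]
 ]
-0.06 8 x [0.0042 0.0084 0.0104] z [-0.0177 -0.015  -0.0095]
0.0 36 x [-0.0162 -0.0054  0.0167] z [-0.0274 -0.0158 -0.0084]
0.02 33 x [-0.0082  0.0018  0.0093] z [-0.02   -0.0139 -0.0061]
0.04 18 x [-0.0049  0.0006  0.0052] z [-0.0117 -0.0076 -0.0043]
0.06 46 x [-0.0167 -0.0011  0.0163] z [-0.0055 -0.0002  0.006 ]
0.08 35 x [-0.0087 -0.0001  0.0076] z [-0.0024  0.0015  0.0043]
0.1 36 x [-0.0084  0.0004  0.0088] z [-0.003   0.0004  0.0043]
0.12 39 x [-0.0096  0.0006  0.0085] z [-0.0023  0.001   0.0049]
0.14 37 x [-0.0094  0.0002  0.0088] z [-0.0016  0.0011  0.0055]
0.16 36 x [-0.0085 -0.0001  0.0081] z [-0.002   0.0011  0.0048]
0.18 6 x [-0.0046  0.0015  0.0039] z [-0.0019  0.0001  0.004 ]
```

View pics/lcscene.png

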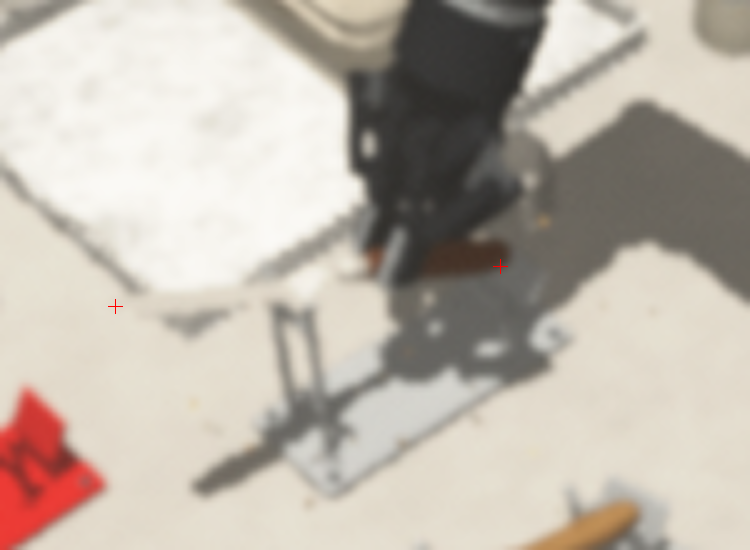

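View pics/lctop.png

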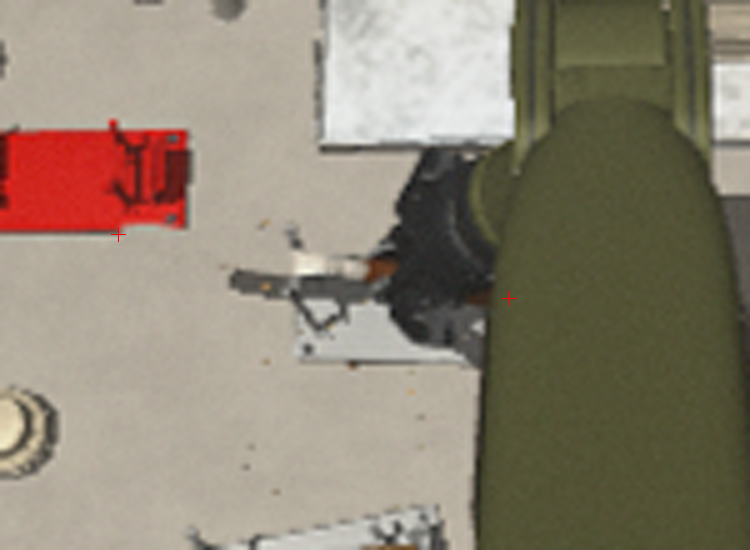

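```bash
python3 -m creep '[0,-0.04,0.07,0,0,0, 0,-0.04,0.07,0,0,0, 0,0,0,0,0,0]';python3 -m creep '[0,-0.03,0.05,0,0,0, 0,0,0,0,0,0]'; python3 -m creep '[0,-0.018,0.03,0,0,0, 0,0,0,0,0,0]'
```

```text
t: 21.22
ee_pos: [0.6333, 0.1721, 0.0921]
tool_rot: [0.064, 3.026, 0.812]
wrist_force: [0.6, -0.2, -0.0]
grip_width: 0.0165
t: 21.48
ee_pos: [0.6335, 0.172, 0.0894]
tool_rot: [0.064, 3.025, 0.812]
wrist_force: [-0.5, 0.1, -0.4]
grip_width: 0.0167
t: 21.72
ee_pos: [0.6336, 0.172, 0.0878]
tool_rot: [0.064, 3.025, 0.812]
wrist_force: [-0.2, 0.0, -1.1]
grip_width: 0.0167
```

```bash
python3 -m creep '[0,-0.012,0.022,0,0,0, 0,0,0,0,0,0]'; python3 -m creep '[0,-0.012,0.022,0,0,0, 0,0,0,0,0,0]'
```

```text
t: 21.98
ee_pos: [0.6336, 0.172, 0.0867]
tool_rot: [0.064, 3.025, 0.812]
wrist_force: [0.2, 0.5, -1.6]
grip_width: 0.0166
t: 22.22
ee_pos: [0.6336, 0.1721, 0.0854]
tool_rot: [0.064, 3.025, 0.812]
wrist_force: [0.4, 0.7, -0.8]
grip_width: 0.0165
```

```bash
python3 -m creep '[0,-0.012,0.022,0,0,0, 0,0,0,0,0,0]'; python3 -m creep '[0,-0.009,0.016,0,0,0, 0,0,0,0,0,0]'
```

```text
t: 22.48
ee_pos: [0.6337, 0.1721, 0.0842]
tool_rot: [0.064, 3.025, 0.812]
wrist_force: [-0.4, 0.8, -0.3]
grip_width: 0.0167
t: 22.72
ee_pos: [0.6338, 0.1722, 0.0839]
tool_rot: [0.064, 3.024, 0.813]
wrist_force: [-1.7, -0.9, 3.1]
grip_width: 0.0169
```

```bash
python3 -m creep '[0,0,0,0,0,0, 0,0,0,0,0,0, 0,0,0,0,0,0]' 0; python3 look.py d | grep spat; python3 -m creep '[0,0,-0.3,0,0,0, 0,0,-0.7,0,0,0, 0,0,-1,0,0,0, 0,0,-1,0,0,0, 0,0,-0.5,1,0,0]'; python3 -m creep '[0,-1,0,1,0,0, 0,-1,0,1,0,0, 0,-1,0,0,0,0, 0,-1,0,0,0,0, 0,-1,0,0,0,0]'
python3 - <<'E'
from h import *
plan([0,0,0],np.eye(3))
for n in ('scene','top'):
    im,d=imaging.read_camera(n); np.savez(n+'7.npz',im=im,d=d); save(n+'7.png',im,1.4)
    W=cloud(n,d); hsv=cv2.cvtColor(im,cv2.COLOR_RGB2HSV)
    for nm,(x,y0,y1) in dict(brush=(.44,.1,.38),spat=(.633,.05,.4)).items():
        m=(abs(W[...,0]-x)<.06)&(W[...,1]>y0)&(W[...,1]<y1)&(W[...,2]>.03)&(W[...,2]<.25)&(hsv[...,1]>90)
        P=W[m];c=P.mean(0);v=np.linalg.svd(P-c,full_matrices=False)[2][0]; v*=np.sign(v[1]); q=(P-c)@v
        print(n,nm,m.sum(),'ends',np.round(c+v*q.min(),4),np.round(c+v*q.max(),4),'yaw',np.degrees(np.arctan2(v[1],v[0])),'slope',np.degrees(np.arcsin(v[2])))
    # spatula blade: expected axis coords
    v=cv2.resize(im[170:300,150:270,::-1] if n=='top' else im[190:330,180:310,::-1],None,fx=4.5,fy=4.2,interpolation=cv2.INTER_CUBIC); cv2.imwrite('pics/e%s.png'%n,v)
E
```

```text
t: 23.1
ee_pos: [0.6337, 0.1721, 0.0832]
tool_rot: [0.064, 3.025, 0.812]
wrist_force: [-0.7, 0.1, -0.1]
grip_width: 0.0425
scene 454 spat x-g =y [-0.107   0.0345  0.1721]
top 314 spat x-g =y [-0.0685  0.0838  0.1706]
t: 23.82
ee_pos: [0.631, 0.0796, 0.2366]
tool_rot: [0.075, 3.087, 0.538]
wrist_force: [0.7, -0.1, -0.7]
grip_width: 0.0427
t: 24.45
ee_pos: [0.62, -0.163, 0.21]
tool_rot: [-0.065, -3.14, -0.002]
wrist_force: [1.6, 0.5, -0.3]
grip_width: 0.0425
t 24.45 p [ 0.62  -0.163  0.21 ] grip 0.0425 F [ 1.6  0.5 -0.3] q [-0.26  0.47  0.13  1.23  0.   -1.79]
turn first [3.700e-01 1.799e+01 1.000e-02] then shift [-12.4    3.26  -4.2 ] | shift in present axes [12.52  2.74  4.21]
scene brush 251 ends [0.4531 0.1518 0.0448] [0.4167 0.3288 0.1454] yaw 101.59121057726982 slope 29.09610431982481
scene spat 111 ends [0.6255 0.0926 0.054 ] [0.6296 0.1774 0.1026] yaw 87.19085288654342 slope 29.810390478034144
top brush 363 ends [0.455  0.151  0.0462] [0.4194 0.3303 0.1451] yaw 101.22240954890236 slope 28.418349075505745
top spat 153 ends [0.6287 0.0816 0.0496] [0.6325 0.177  0.1038] yaw 87.70054261555437 slope 29.602919787333665
```

View pics/escene.png

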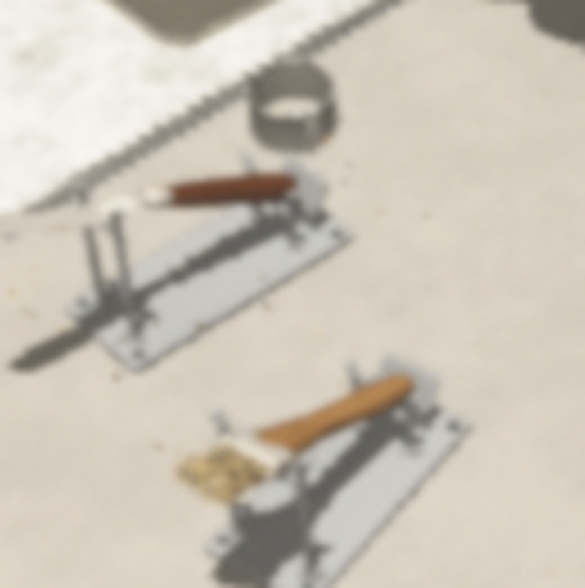

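View pics/etop.png

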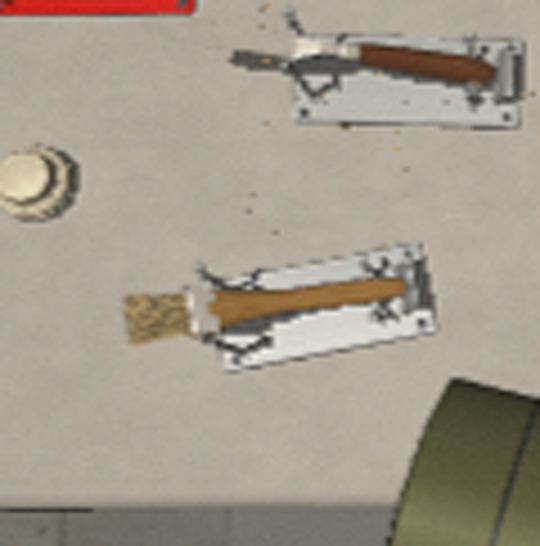

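Run:
```python
from h import *
for n in ('scene',):
  for k in ('0','7'):
    z=np.load(n+k+'.npz');W=cloud(n,z['d'])
    for nm,(x,y,r) in dict(nozzle=(.53,-.295,.03),small=(.4,-.085,.035),mid=(.68,.03,.05)).items():
        m=(np.hypot(W[...,0]-x,W[...,1]-y)<r)&(W[...,2]>.025)&(W[...,2]<.06); print(k,nm,m.sum(),np.round(np.median(W[m],0),3) if m.any() else None)
  z=np.load('scene7.npz');W=cloud('scene',z['d'])
  for nm,seat,deg,h in (('brush',[.4361,.249,.084],101.3,.107),('spat',[.6345,.2035,.1],87.7,.136)):
    R=Rtool(deg,30); L=(W-seat)@np.stack([-R[:,1],-R[:,0],-R[:,2]],1)
    hsv=cv2.cvtColor(z['im'],cv2.COLOR_RGB2HSV)
    m=(abs(L[...,1])<.02)&(L[...,2]>0.001)&(L[...,2]<.022)
    st=m&(abs(L[...,0]+h)<.015)&(hsv[...,1]<60)
    wood=m&(hsv[...,1]>90)&(abs(L[...,0])<.2)
    tip=m&(L[...,0]>h-.03)&(L[...,0]<h+.03)
    print(nm,'stop s',np.round(np.percentile(L[st][:,0],[5,50,95]),4),'wood min',np.round(np.percentile(L[wood][:,0],[1,50]),4),'tip',np.round(np.percentile(L[tip][:,0],99),4) if tip.any() else None)
```

```text
0 nozzle 33 [ 0.528 -0.297  0.036]
0 small 236 [ 0.393 -0.085  0.038]
0 mid 85 [0.686 0.031 0.034]
7 nozzle 29 [ 0.529 -0.296  0.038]
7 small 231 [ 0.393 -0.086  0.039]
7 mid 88 [0.689 0.033 0.034]
brush stop s [-0.1132 -0.1095 -0.1045] wood min [-0.0966 -0.0039] tip 0.107
spat stop s [-0.1433 -0.1391 -0.135 ] wood min [-0.1183 -0.068 ] tip 0.1405
```

```bash
python3 -c "
from plant import arm,hand_in
print(hand_in()); print(arm.sense()['t'])"
```

```text
the job is handed in; nothing more can be done
None
the job is handed in; nothing more can be done
```

The brush now lies in the steel rest with the wide high fork and the spatula in the one with the narrow high fork. Both have the bristles or blade uphill and the same side up as before. I handed the job in at about 24.5 s with the gripper clear of everything, and no verdict was reported.

- **Slope:** the last pictures put the brush at 28–29° and the spatula at about 30°.
- **Alignment:** each is in line with its rest to about 1°.
- **Handle ends:** I placed both slightly uphill of the stop on purpose. From the tip positions, the brush sits 0–4 mm from its seat point and the spatula about 4 mm uphill of its own. I did not confirm that either handle end touches its stop.
- **Setting down:** the highest wrist force was about 13 N for the brush and 3 N for the spatula.
- **Bystanders:** the nozzle and both ring moulds measured within about 4 mm of their starting places, about the measuring noise. The bottle and timer were not re-measured; the arm did not come near them.
- **Disagreement:** the two cameras differed by about 4–5 mm in world y, which runs along the rests. I relied on the scene camera, because it matched the finger positions. The wood colour mask also put both handle ends 10–18 mm short of the stops, but it undercounts the rounded ends, so I relied on the tips instead.

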